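# Stopper the flasks and set them stirring

## Task

Close every amber flask on the bench with a blue stopper from the rack, pushed fully home, before you lift it; then stand each stoppered flask upright and centred on its own plate of the stirrer. Once a plate has its flask, turn that plate's sunken speed knob until the pointer is at the green block (2.618 rad), and turn the knob of any plate left empty back to off at the red block. Never run an empty plate up to speed, and leave the other things on the bench where they are.

Things in the scene. Friction and masses are not known exactly. Their poses are not given: they have to be found in the camera images.
- flask1: amber glass conical flask, white label: base 82 mm across, cone up to a straight neck 40 mm outside, 31 mm bore, from 100 mm to the rim at 150 mm above the base; about 0.25 kg. Origin: centre of its underside, z up the neck. Grip it by the top 30 mm of the neck from above, fingers either side of the stopper. Two or three flasks are there (None: absent or held).
- flask2: amber glass conical flask, white label: base 82 mm across, cone up to a straight neck 40 mm outside, 31 mm bore, from 100 mm to the rim at 150 mm above the base; about 0.25 kg. Origin: centre of its underside, z up the neck. Grip it by the top 30 mm of the neck from above, fingers either side of the stopper. Two or three flasks are there (None: absent or held).
- flask3: amber glass conical flask, white label: base 82 mm across, cone up to a straight neck 40 mm outside, 31 mm bore, from 100 mm to the rim at 150 mm above the base; about 0.25 kg. Origin: centre of its underside, z up the neck. Grip it by the top 30 mm of the neck from above, fingers either side of the stopper. Two or three flasks are there (None: absent or held).
- stopper1: blue tapered stopper, 60 mm, standing in the white rack: plug 22 mm across at the tip, 28.5 mm at 38 mm up, then a head 34 mm across, 22 mm tall to grip. Goes into any flask neck with 1 mm to spare until the head's underside rests on the rim (origin then 112 mm above the flask's origin). 30 g. Origin: centre of the plug tip, z up to the head.
- stopper2: blue tapered stopper, 60 mm, standing in the white rack: plug 22 mm across at the tip, 28.5 mm at 38 mm up, then a head 34 mm across, 22 mm tall to grip. Goes into any flask neck with 1 mm to spare until the head's underside rests on the rim (origin then 112 mm above the flask's origin). 30 g. Origin: centre of the plug tip, z up to the head.
- stopper3: blue tapered stopper, 60 mm, standing in the white rack: plug 22 mm across at the tip, 28.5 mm at 38 mm up, then a head 34 mm across, 22 mm tall to grip. Goes into any flask neck with 1 mm to spare until the head's underside rests on the rim (origin then 112 mm above the flask's origin). 30 g. Origin: centre of the plug tip, z up to the head.
- rack: fixed white stopper rack, block 130 x 130 x 45 mm high with four holes at (+-32, +-32) mm from its centre, three holding stoppers (the stopper heads stand on its top). Origin: centre of its underside. A spare stopper may stay there.
- stirrer: fixed white three-place magnetic stirrer, 250 (x) x 410 (y) x 60 mm high; origin: centre of its underside, -x is its front. Three steel plates at the back; a speed knob for each, sunk in a round well 125 mm in front of the plate. Scale round each well: red block off, green block running speed (pointer straight at its plate).
- plate1 (a point): centre of the top of stirring plate 1 (steel disc 110 mm across, 4 mm proud of the deck, top 64 mm above the bench, ring printed at 82 mm where a flask's base goes); axes as the stirrer's
- knob1_top (a point): on the axis of plate 1's speed knob, at its top face: round black knob, diameter 26 mm, 26 mm tall, white pointer, in a round well 80 mm in diameter, 32 mm deep (heights over the bench: well floor 28 mm, knob top 54 mm, deck 60 mm). Fingers go down either side of the knob at any yaw, opened only part way (about 38 mm between pads).
- knob1 (a joint): turn of the speed knob of plate 1, rad: 0 = off (red block, end stop), grows clockwise seen from above, 2.618 = green block, 5.236 = end stop; light friction (0.03 N m), stays where it is left
- plate2 (a point): centre of the top of stirring plate 2 (steel disc 110 mm across, 4 mm proud of the deck, top 64 mm above the bench, ring printed at 82 mm where a flask's base goes); axes as the stirrer's
- knob2_top (a point): on the axis of plate 2's speed knob, at its top face: round black knob, diameter 26 mm, 26 mm tall, white pointer, in a round well 80 mm in diameter, 32 mm deep (heights over the bench: well floor 28 mm, knob top 54 mm, deck 60 mm). Fingers go down either side of the knob at any yaw, opened only part way (about 38 mm between pads).
- knob2 (a joint): turn of the speed knob of plate 2, rad: 0 = off (red block, end stop), grows clockwise seen from above, 2.618 = green block, 5.236 = end stop; light friction (0.03 N m), stays where it is left
- plate3 (a point): centre of the top of stirring plate 3 (steel disc 110 mm across, 4 mm proud of the deck, top 64 mm above the bench, ring printed at 82 mm where a flask's base goes); axes as the stirrer's
- knob3_top (a point): on the axis of plate 3's speed knob, at its top face: round black knob, diameter 26 mm, 26 mm tall, white pointer, in a round well 80 mm in diameter, 32 mm deep (heights over the bench: well floor 28 mm, knob top 54 mm, deck 60 mm). Fingers go down either side of the knob at any yaw, opened only part way (about 38 mm between pads).
- knob3 (a joint): turn of the speed knob of plate 3, rad: 0 = off (red block, end stop), grows clockwise seen from above, 2.618 = green block, 5.236 = end stop; light friction (0.03 N m), stays where it is left
- reagent_bottle: loose white plastic bottle, 64 mm across, 150 mm tall, bystander; origin at the centre of its underside
- beaker: loose glass beaker, 70 mm across, 85 mm tall, bystander; origin at the centre of its underside
- timer: loose flat lab timer, 60 x 75 x 18 mm, bystander; origin at the centre of its underside
- tip_box: loose yellow pipette-tip box with clear lid, 85 x 120 x 66 mm, bystander; origin at the centre of its underside
- amber_jar: loose amber jar with black cap, 60 mm across, 85 mm tall, bystander; origin at the centre of its underside
- marker: loose blue marker pen lying flat, 117 mm long, bystander; origin at its middle underside

How it is judged (in metres and radians):
On the way, in this order (a step that is already met when the one before it is completed fails the run):
1. every flask present is closed with a stopper, fully home (((x of stopper1 in the frame of flask1 between -0.006 and 0.006 m and y of stopper1 in the frame of flask1 between -0.006 and 0.006 m and z of stopper1 in the frame of flask1 between 0.104 and 0.119 m and angle between the z axis of stopper1 and the z axis of flask1, either way round below 0.12 rad) or (x of stopper2 in the frame of flask1 between -0.006 and 0.006 m and y of stopper2 in the frame of flask1 between -0.006 and 0.006 m and z of stopper2 in the frame of flask1 between 0.104 and 0.119 m and angle between the z axis of stopper2 and the z axis of flask1, either way round below 0.12 rad) or (x of stopper3 in the frame of flask1 between -0.006 and 0.006 m and y of stopper3 in the frame of flask1 between -0.006 and 0.006 m and z of stopper3 in the frame of flask1 between 0.104 and 0.119 m and angle between the z axis of stopper3 and the z axis of flask1, either way round below 0.12 rad)) and ((x of stopper1 in the frame of flask2 between -0.006 and 0.006 m and y of stopper1 in the frame of flask2 between -0.006 and 0.006 m and z of stopper1 in the frame of flask2 between 0.104 and 0.119 m and angle between the z axis of stopper1 and the z axis of flask2, either way round below 0.12 rad) or (x of stopper2 in the frame of flask2 between -0.006 and 0.006 m and y of stopper2 in the frame of flask2 between -0.006 and 0.006 m and z of stopper2 in the frame of flask2 between 0.104 and 0.119 m and angle between the z axis of stopper2 and the z axis of flask2, either way round below 0.12 rad) or (x of stopper3 in the frame of flask2 between -0.006 and 0.006 m and y of stopper3 in the frame of flask2 between -0.006 and 0.006 m and z of stopper3 in the frame of flask2 between 0.104 and 0.119 m and angle between the z axis of stopper3 and the z axis of flask2, either way round below 0.12 rad)) and ((x of stopper1 in the frame of flask3 between -0.006 and 0.006 m and y of stopper1 in the frame of flask3 between -0.006 and 0.006 m and z of stopper1 in the frame of flask3 between 0.104 and 0.119 m and angle between the z axis of stopper1 and the z axis of flask3, either way round below 0.12 rad) or (x of stopper2 in the frame of flask3 between -0.006 and 0.006 m and y of stopper2 in the frame of flask3 between -0.006 and 0.006 m and z of stopper2 in the frame of flask3 between 0.104 and 0.119 m and angle between the z axis of stopper2 and the z axis of flask3, either way round below 0.12 rad) or (x of stopper3 in the frame of flask3 between -0.006 and 0.006 m and y of stopper3 in the frame of flask3 between -0.006 and 0.006 m and z of stopper3 in the frame of flask3 between 0.104 and 0.119 m and angle between the z axis of stopper3 and the z axis of flask3, either way round below 0.12 rad))), for 0.2 s.
2. every flask stands stoppered and centred on a stirrer plate (all of step 1 and ((horizontal distance between flask1 and plate1 below 0.02 m and height (world z) of flask1 between 0.058 and 0.07 m and angle between flask1's own z axis and vertical below 0.08 rad) or (horizontal distance between flask1 and plate2 below 0.02 m and height (world z) of flask1 between 0.058 and 0.07 m and angle between flask1's own z axis and vertical below 0.08 rad) or (horizontal distance between flask1 and plate3 below 0.02 m and height (world z) of flask1 between 0.058 and 0.07 m and angle between flask1's own z axis and vertical below 0.08 rad)) and ((horizontal distance between flask2 and plate1 below 0.02 m and height (world z) of flask2 between 0.058 and 0.07 m and angle between flask2's own z axis and vertical below 0.08 rad) or (horizontal distance between flask2 and plate2 below 0.02 m and height (world z) of flask2 between 0.058 and 0.07 m and angle between flask2's own z axis and vertical below 0.08 rad) or (horizontal distance between flask2 and plate3 below 0.02 m and height (world z) of flask2 between 0.058 and 0.07 m and angle between flask2's own z axis and vertical below 0.08 rad)) and ((horizontal distance between flask3 and plate1 below 0.02 m and height (world z) of flask3 between 0.058 and 0.07 m and angle between flask3's own z axis and vertical below 0.08 rad) or (horizontal distance between flask3 and plate2 below 0.02 m and height (world z) of flask3 between 0.058 and 0.07 m and angle between flask3's own z axis and vertical below 0.08 rad) or (horizontal distance between flask3 and plate3 below 0.02 m and height (world z) of flask3 between 0.058 and 0.07 m and angle between flask3's own z axis and vertical below 0.08 rad))), for 0.2 s.
At the end, for the whole second after the job is handed in: every flask present has a stopper fully home (head on the rim within 7 mm) and stands upright and at rest on a plate of its own, within 20 mm of the plate's centre; each knob in front of a flask is at 2.618 rad (green) within 0.14 rad, each knob of an empty plate at off, below 0.14 rad (all of step 2 and ((((horizontal distance between flask1 and plate1 below 0.02 m and height (world z) of flask1 between 0.058 and 0.07 m and angle between flask1's own z axis and vertical below 0.08 rad) or (horizontal distance between flask2 and plate1 below 0.02 m and height (world z) of flask2 between 0.058 and 0.07 m and angle between flask2's own z axis and vertical below 0.08 rad) or (horizontal distance between flask3 and plate1 below 0.02 m and height (world z) of flask3 between 0.058 and 0.07 m and angle between flask3's own z axis and vertical below 0.08 rad)) and value of joint knob1 between 2.478 and 2.758 rad) or (horizontal distance between each of flask1, flask2, flask3 and plate1 above 0.08 m and value of joint knob1 below 0.14 rad)) and ((((horizontal distance between flask1 and plate2 below 0.02 m and height (world z) of flask1 between 0.058 and 0.07 m and angle between flask1's own z axis and vertical below 0.08 rad) or (horizontal distance between flask2 and plate2 below 0.02 m and height (world z) of flask2 between 0.058 and 0.07 m and angle between flask2's own z axis and vertical below 0.08 rad) or (horizontal distance between flask3 and plate2 below 0.02 m and height (world z) of flask3 between 0.058 and 0.07 m and angle between flask3's own z axis and vertical below 0.08 rad)) and value of joint knob2 between 2.478 and 2.758 rad) or (horizontal distance between each of flask1, flask2, flask3 and plate2 above 0.08 m and value of joint knob2 below 0.14 rad)) and ((((horizontal distance between flask1 and plate3 below 0.02 m and height (world z) of flask1 between 0.058 and 0.07 m and angle between flask1's own z axis and vertical below 0.08 rad) or (horizontal distance between flask2 and plate3 below 0.02 m and height (world z) of flask2 between 0.058 and 0.07 m and angle between flask2's own z axis and vertical below 0.08 rad) or (horizontal distance between flask3 and plate3 below 0.02 m and height (world z) of flask3 between 0.058 and 0.07 m and angle between flask3's own z axis and vertical below 0.08 rad)) and value of joint knob3 between 2.478 and 2.758 rad) or (horizontal distance between each of flask1, flask2, flask3 and plate3 above 0.08 m and value of joint knob3 below 0.14 rad)) and linear speed of each of flask1, flask2, flask3 below 0.02 m/s); the robot touches nothing.
It fails at once if a flask lifted without a stopper in it ((height (world z) of flask1 above 0.025 m and distance between each of stopper1, stopper2, stopper3 and flask1 above 0.145 m) or (height (world z) of flask2 above 0.025 m and distance between each of stopper1, stopper2, stopper3 and flask2 above 0.145 m) or (height (world z) of flask3 above 0.025 m and distance between each of stopper1, stopper2, stopper3 and flask3 above 0.145 m)).
It fails at once if a plate run up to speed (knob above 2.3 rad) with no flask on it ((value of joint knob1 above 2.3 rad and horizontal distance between each of flask1, flask2, flask3 and plate1 above 0.08 m) or (value of joint knob2 above 2.3 rad and horizontal distance between each of flask1, flask2, flask3 and plate2 above 0.08 m) or (value of joint knob3 above 2.3 rad and horizontal distance between each of flask1, flask2, flask3 and plate3 above 0.08 m)).
It fails at once if another thing on the bench moved more than 40 mm or tipped over (distance of any of reagent_bottle, beaker, timer, tip_box, amber_jar, marker from where it was at the start of the episode above 0.04 m or angle between any of reagent_bottle, beaker, timer, tip_box, amber_jar, marker's own z axis and vertical above 0.6 rad).
Of flask1, flask2, flask3 only 2 to 3 are there at a start; the rules pass over those that are not, and their reading is None.
At some moment in a run one of flask1, flask2, flask3 may be knocked a few centimetres aside while the robot is not near it.
It also fails if it takes over 210 s, if anything falls off the work surface, if the arm or the gripper's body presses on something with over 40 N, if the wrist force passes 120 N, or if a joint passes its speed limit or range.

## Robot

A 6-joint arm with a two-finger parallel gripper is mounted at the origin on the work surface. World frame = base frame: x ahead of the robot, y to its left, z up, the work surface at z = 0. Lengths are in mm, angles in degrees, forces in N, time in s.
With the tool pointing down it reaches from about 350 to 850 mm from the base axis. Payload 8.1 kg.
Tool frame: the origin (TCP) lies midway between the tips of the shut fingers; the grasp point (between the pads) lies 19 mm behind it (hold_point_z is the distance from the TCP to the grasp point, in mm); z points along the fingers, y is the direction in which the jaws open and shut (so a half turn about z gives the same grasp; the last joint's range is limited). The gripper opens to 85 mm and grips with 20 to 120 N. Pads are 22 mm wide; open, the fingers measure 114 mm over their backs; the gripper's body (76 mm by 85 mm) begins 54 mm behind the grasp point. The pads swing forward as they close: fully open they stand 13 mm farther back than shut.
Start: joints at [-68.319, 7.471, 85.268, -0, 87.261, -4.893], TCP at [268.43, -536.611, 231.292] pointing down, gripper open.
Joint ranges: [-169.43, 169.43], [-51.17, 129.36], [1.28, 143.12], [-76.62, 256.62], [0, 156.53], [-152.29, 152.29]. Speed limits (degrees/s): [136.94, 136.94, 159.86, 180, 180, 180].

## Interface

Orientations are given as [roll, pitch, yaw] about the fixed x, y, z axes, in that order (R = Rz(yaw) Ry(pitch) Rx(roll)).
In Python, from bench import sense, snapshot, camera_params, hand_in, hold_point_z gives the robot as it stands.
- The arm moves only by the tool servo_tool, never from a script. Its argument "motion" is a list of rows, each a list of 7 numbers: the finger opening in mm, from 0 to 85.4, then the shift along the tool's x, y, z in mm, then the turn, a rotation vector about the tool's x, y, z in rad. A call has 1 to 10 rows; each row shifts and turns the pose as measured when the row begins, along the tool's axes as they then stand; what a row does not reach is not made up. A row lasts 1/10 s, in which the tool goes at most 50 mm and 8.59 degrees, less where a joint would pass 70% of its speed; a pose out of reach is approached as far as the arm can. A call with a gripper value outside its range is refused whole. The fingers move at their own pace and stop on an object; "force" is the grip in N (left out, the last holds). Time passes only in rows, so rows that do not move let the fingers close. It gives the time, the measured TCP pose, the force and the opening at its end, in the units of the state.
- sense(): the state, without advancing time (a new reading comes with each control period).
- snapshot(name): name is "side" or "top" or "wrist"; returns the picture (480x640x3 uint8, blue, green, red); there is no depth.
- camera_params(name): a dict with "fx", "fy", "cx", "cy" (pixels), "D" ([k1, k2, p1, p2, k3] as OpenCV has them; the pictures are not rectified), "R" (3x3) and "t" (3): a world point X has camera coordinates R X + t; the wrist camera has in their place "tool_from_camera" (4x4, takes a point from camera to tool coordinates, whose origin is the TCP and whose axes are the flange's). Camera axes: x right, y down, z forward; pixel columns grow to the right and rows downward; lengths in mm; the calibration is good to about 2 mm. A picture is of the moment at which its call begins: read the wrist's pose just before it. camera_params takes no time and is no camera call.
- hand_in(): hands the job in, once; it reports no verdict.
The state is a dict: "time": time; "joint_pos": joint angles; "qd": joint speeds; "joint_efforts": joint torques, N m; "tool_pos": TCP position; "tcp_rot": TCP orientation; "ft_force": force on the tool from outside, world axes, zero at the start; "wrist_torque": the same for the moment, N m; "finger_gap": finger opening in mm.
Only numpy, scipy, OpenCV 4.12 (cv2) and the standard library are available. Lean on these libraries where they do the work, as an engineer would, in place of code of your own. Each camera call takes 0.05 s, during which the arm holds its last target. There are 200 camera calls.

## Working session

There is one attempt and no reset: what is moved stays moved. The work goes in short steps, Python scripts to look and compute and a tool call to move; the robot and the scene stay as the last step left them, time stands still between calls to the robot, and variables do not carry over. Pictures are saved under pics/ and viewed, about 12 in all and at most 16, crops included, and the job is handed in when it is done.

Besides the shell and the picture viewer there is one more tool, called after "Call:" as a command line: name --pt "numbers of a row" for each row, then --argument value for the rest. servo_tool: Moves the arm, as the interface text tells. Its arguments: {"type":"object","properties":{"motion":{"type":"array"},"force":{"type":"number"}},"required":["motion"]}

```bash
ls; mkdir -p pics
python3 - <<'E'
from bench import *
import cv2
print(sense()); print(hold_point_z)
for n in ("side","top","wrist"):
    cv2.imwrite(f"pics/{n}0.png",snapshot(n)); print(n,camera_params(n))
E
```

```text
pics
{'time': 0.0, 'joint_pos': array([-6.83195975e+01,  7.51519053e+00,  8.53296218e+01,  9.43960984e-04,
        8.72613471e+01, -4.89400848e+00]), 'qd': array([0.07517296, 0.12109842, 0.0751845 , 0.00672908, 0.0165164 ,
       0.10653878]), 'joint_efforts': array([-3.60005279e-04, -5.69404542e+01, -5.00553238e+01, -4.64662044e-04,
        1.46837987e-02, -1.72670752e-05]), 'tool_pos': array([ 268.2284177 , -536.09137036,  230.24028912]), 'tcp_rot': array([-1.79894308e+02, -9.99610458e-03,  2.65743558e+01]), 'ft_force': array([-0.31932161,  0.70676281,  0.32229262]), 'wrist_torque': array([0.00915412, 0.05292922, 0.02958939]), 'finger_gap': 85.11613302275241}
18.700000000000003
side {'fx': 513.5803104258115, 'fy': 513.5803104258115, 'cx': 320.63988489328017, 'cy': 238.61012887154328, 'D': array([-0.04523388,  0.        ,  0.        ,  0.        ,  0.        ]), 'R': array([[-0.99334742, -0.11407571, -0.01573658],
       [-0.06556509,  0.67260749, -0.73708913],
       [ 0.0946685 , -0.73115381, -0.6756123 ]]), 't': array([ 528.56148399,  107.70289418, 1158.21616155])}
top {'fx': 563
[... 229 characters left out ...]
 [-0.99523197,  0.01824803, -0.09581408],
       [ 0.09556188, -0.01422635, -0.99532183]]), 't': array([ -21.01077304,  530.94460844, 1477.76289843])}
wrist {'fx': 383.49952099222236, 'fy': 383.49952099222236, 'cx': 318.5550232303349, 'cy': 241.4962953079431, 'D': array([-0.06441177,  0.        ,  0.        ,  0.        ,  0.        ]), 'tool_from_camera': array([[ 7.46901955e-04, -9.57759893e-01, -2.87568130e-01,
         7.34342486e+01],
       [ 9.99999676e-01,  8.01535006e-04, -7.22485085e-05,
         2.08819906e+00],
       [ 2.99692647e-04, -2.87567983e-01,  9.57760182e-01,
        -1.42610880e+02],
       [ 0.00000000e+00,  0.00000000e+00,  0.00000000e+00,
         1.00000000e+00]])}
```

View pics/top0.png

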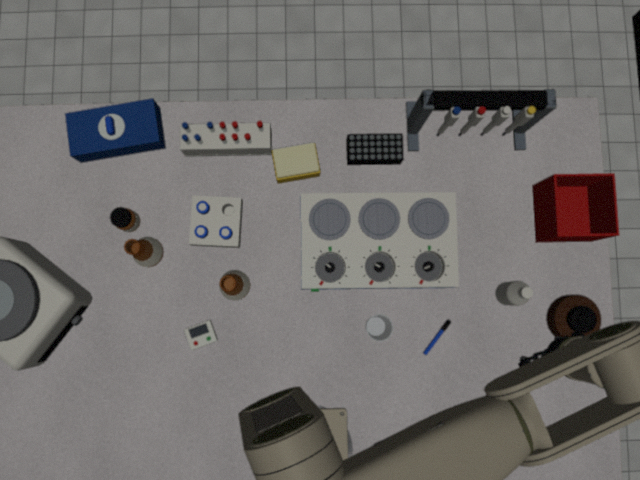

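View pics/side0.png

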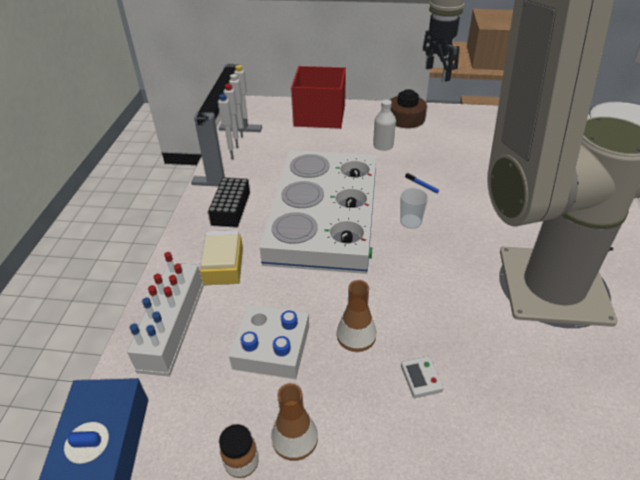

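The top view shows two flasks, with rims at about (132,247) and (229,284), and the rack with stoppers at (203,207), (201,231) and (225,233). The stirrer's plates are at (329/379/428,218) and its knobs at (330/380/429,266). The side view agrees. Next I zoom in and localise.

```bash
cat > h.py <<'E'
from bench import *
import cv2, numpy as np
from scipy.spatial.transform import Rotation as Ro
def ray(cam,uv,pose=None):
    p=camera_params(cam); K=np.array([[p['fx'],0,p['cx']],[0,p['fy'],p['cy']],[0,0,1]])
    d=np.append(cv2.undistortPoints(np.array([[uv]],float),K,p['D'])[0,0],1)
    if cam=='wrist':
        T=p['tool_from_camera']; s=pose; W=Ro.from_euler('xyz',s['tcp_rot'],degrees=True).as_matrix()
        return s['tool_pos']+W@T[:3,3], W@T[:3,:3]@d
    return -p['R'].T@p['t'], p['R'].T@d
def at(cam,uv,z,pose=None):
    o,d=ray(cam,uv,pose); return (o+d*(z-o[2])/d[2])[:2].round(1)
def proj(cam,X,pose=None):
    p=camera_params(cam); K=np.array([[p['fx'],0,p['cx']],[0,p['fy'],p['cy']],[0,0,1]])
    if cam=='wrist':
        T=np.eye(4);T[:3,:3]=Ro.from_euler('xyz',pose['tcp_rot'],degrees=True).as_matrix();T[:3,3]=pose['tool_pos']
        M=np.linalg.inv(T@p['tool_from_camera']);R,t=M[:3,:3],M[:3,3]
    else: R,t=p['R'],p['t']
    return cv2.projectPoints(np.array(X,float).reshape(-1,1,3),cv2.Rodrigues(R)[0],t,K,p['D'])[0][:,0]
def tool(dw):
    """world shift -> tool axes, now"""
    s=sense(); return (Ro.from_euler('xyz',s['tcp_rot'],degrees=True).as_matrix().T@np.array(dw,float)).round(1)
E
python3 - <<'E'
from h import *
im=cv2.imread('pics/top0.png'); sd=cv2.imread('pics/side0.png')
for i,uv in enumerate([(329,218),(379,218),(428,218)]): print('plate',at('top',uv,64))
for uv in [(330,266),(380,266),(429,266)]: print('knob/well',at('top',uv,54),at('top',uv,60))
print('rack corners z45',[at('top',u,45) for u in [(194,196),(241,198),(239,246),(190,245)]])
for uv in [(203,207),(201,231),(225,233)]: print('stopper',at('top',uv,67))
print('hole',at('top',(228,209),45))
print('A',at('top',(132,247),150),at('top',(147,251),20)); print('B',at('top',(229,284),150),at('top',(233,287),20))
print('A side rim',at('side',(291,389),150),'B',at('side',(359,287),150))
print('jar',at('top',(123,217),85))
a=cv2.resize(im[185:300,105:255],None,fx=4,fy=4,interpolation=2); b=cv2.resize(im[190:295,295:465],None,fx=4,fy=4,interpolation=2)
cv2.imwrite('pics/a.png',a);cv2.imwrite('pics/b.png',b)
E
```

```text
plate [605.7 -72.9]
plate [ 603.4 -203.8]
plate [ 601.3 -332.8]
knob/well [480.7 -73.1] [480.3 -72.8]
knob/well [ 478.2 -203.8] [ 477.9 -203. ]
knob/well [ 475.8 -332.7] [ 475.4 -331.3]
rack corners z45 [array([674.1, 283.5]), array([666.4, 158.7]), array([538.4, 164.8]), array([543.4, 293.8])]
stopper [640.2 255.6]
stopper [577.2 260.7]
stopper [570.8 198.3]
hole [637.4 193.3]
A [530.  414.8] [532.1 414.5]
B [435.3 177.3] [431.8 184.5]
A side rim [529.9 409.1] B [436.2 182.1]
jar [615.  459.3]
```

View pics/a.png

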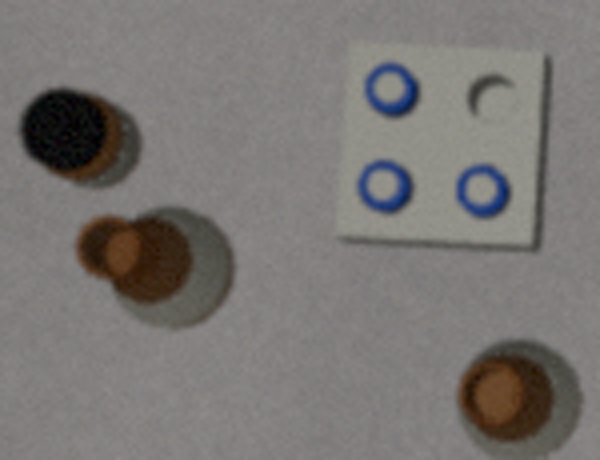

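View pics/b.png

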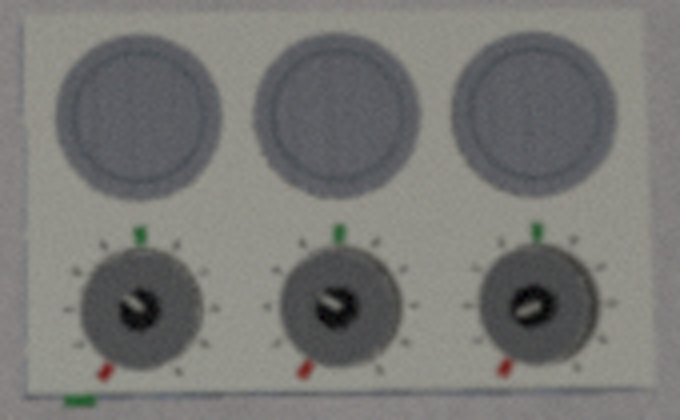

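Both flasks, the rack, the plates and the knobs measure consistently: plates 130 mm apart, wells 125 mm in front, rack side about 127 mm. All three knobs start partly turned. I raise the arm and turn to yaw 90 first.

Call:
servo_tool --pt "60 0 0 -15 0 0 -0.138" --pt "60 0 0 -15 0 0 -0.138" --pt "60 0 0 -15 0 0 -0.138" --pt "60 0 0 -15 0 0 -0.138" --pt "60 0 0 -15 0 0 -0.138" --pt "60 0 0 -15 0 0 -0.138" --pt "60 0 0 -15 0 0 -0.138" --pt "60 0 0 -15 0 0 -0.138"

```text
time: 0.95
tool_pos: [267.3, -533.7, 347.1]
tcp_rot: [-179.7, -0.8, 92.2]
ft_force: [-0.5, -0.3, -1.0]
finger_gap: 60.0
```

Call:
servo_tool --pt "60 45 12 0 0 0 0.003" --pt "60 45 12 0 0 0 0.003" --pt "60 45 12 0 0 0 0.003" --pt "60 45 12 0 0 0 0.003" --pt "60 45 12 0 0 0 0.003" --pt "60 45 12 0 0 0 0.003" --pt "60 45 12 0 0 0 0.003" --pt "60 45 12 0 0 0 0.003" --pt "60 45 12 0 0 0 0.003" --pt "60 45 12 0 0 0 0.003"

```text
time: 1.95
tool_pos: [374.3, -69.5, 349.8]
tcp_rot: [-179.6, -1.0, 90.2]
ft_force: [1.1, 0.7, 0.2]
finger_gap: 60.1
```

Call:
servo_tool --pt "60 45 14 0 0 0 0.0" --pt "60 45 14 0 0 0 0.0" --pt "60 45 14 0 0 0 0.0" --pt "60 45 14 0 0 0 0.0" --pt "60 45 14 0 0 0 0.0" --pt "60 45 14 0 0 0 0.0" --pt "60 45 14 0 0 0 0.0" --pt "60 45 14 0 0 0 0.0" --pt "60 45 14 0 0 0 0.0" --pt "60 0 0 0 0 0 0.0"

```text
time: 2.95
tool_pos: [498.1, 359.7, 350.9]
tcp_rot: [-179.5, -0.8, 90.5]
ft_force: [-0.1, -1.1, -1.2]
finger_gap: 59.7
```

Run:
```python
from h import *
import json
s=sense(); print(s['tool_pos'],s['tcp_rot'],s['joint_pos'].round(),s['qd'].round(1))
cv2.imwrite('pics/w1.png',snapshot('wrist')); json.dump({k:list(map(float,s[k])) for k in('tool_pos','tcp_rot')},open('w1.json','w'))
```

```text
[498.071396   359.74231236 350.88781393] [-179.47231894   -0.83022824   90.52939821] [ 30.   9.  72.   1. 100.  30.] [-1.4 -2.9  2.2 -1.8  1.6 -1.6]
```

View pics/w1.png

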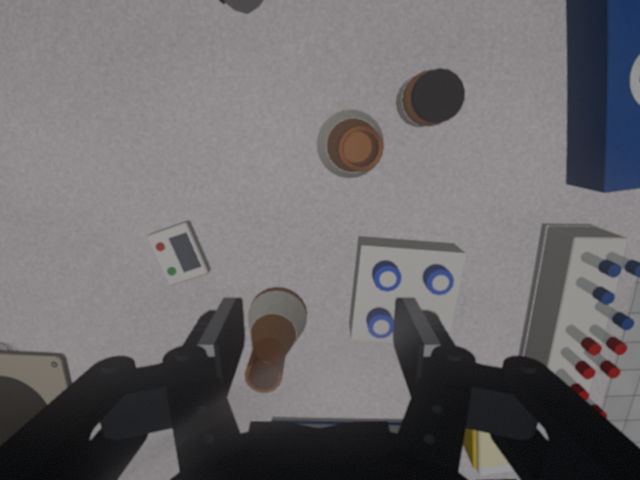

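The wrist view has the stoppers at (387,276), (439,280) and (380,321). Flask A's rim is at (361,146), flask B's rim at (265,373).

Run:
```python
from h import *
import json
s={k:np.array(v) for k,v in json.load(open('w1.json')).items()}
im=cv2.imread('pics/w1.png'); h=cv2.cvtColor(im,cv2.COLOR_BGR2HSV)
m=((h[...,0]>105)&(h[...,0]<125)&(h[...,1]>110)).astype(np.uint8)
m[:240]=0;m[345:]=0;m[:,:355]=0;m[:,470:]=0
n,l,st,c=cv2.connectedComponentsWithStats(m)
print(st[1:,:5],c[1:])
g=cv2.cvtColor(im,cv2.COLOR_BGR2GRAY)
for n,uv in dict(P2=(388,278),P1=(440.5,281),P3=(381.5,323)).items(): print(n,at('wrist',uv,67,s))
print('A',at('wrist',(361,146),150,s),'base',at('wrist',(350.5,144),0,s)); print('B',at('wrist',(265,373),150,s),at('wrist',(277.5,317),0,s))
print('topA',at('top',(133,247),150),at('top',(148.3,252),0),'B',at('top',(227.8,283),150),at('top',(235.5,285),0))
```

```text
[[374 265  26  26 270]
 [426 269  27  25 252]
 [369 315  24  21 157]
 [376 335   1   1   1]
 [378 336   5   1   5]] [[386.04814815 275.87037037]
 [438.37301587 279.46031746]
 [380.00636943 321.76433121]
 [376.         335.        ]
 [380.         336.        ]]
P2 [580.4 263.4]
P1 [643.8 260.2]
P3 [576.1 203.7]
A [533.9 418.5] base [535.5 416.2]
B [443.  187.3] [439.2 175.8]
topA [530.  412.3] [531.2 416.5] B [437.8 180.2] [437.6 180.3]
```

```bash
cat >> h.py <<'E'
def mv(x,y,z,yaw=90):
    """remaining move in tool axes (mm, rad) to a pointing-down pose"""
    s=sense(); R=Ro.from_euler('xyz',s['tcp_rot'],degrees=True)
    print('at',s['tool_pos'].round(1),s['tcp_rot'].round(2),'move',R.inv().apply(np.array([x,y,z])-s['tool_pos']).round(1),
      (R.inv()*Ro.from_euler('xyz',[180,0,yaw],degrees=True)).as_rotvec().round(3))
E
python3 -c "
from h import *
mv(532,416,235)"
```

```text
at [497.9 357.6 351.9] [-179.53   -0.79   90.48] move [ 56.4  35.5 117.4] [-0.008 -0.014  0.009]
```

Call:
servo_tool --pt "60 14 9 29 -0.008 -0.014 0.009" --pt "60 14 9 29 0 0 0" --pt "60 14 9 29 0 0 0" --pt "60 14 9 29 0 0 0" --pt "60 0 0 0 0 0 0" --pt "60 0 0 0 0 0 0"

```text
time: 3.6
tool_pos: [536.2, 410.4, 237.4]
tcp_rot: [179.7, 0.0, 89.8]
ft_force: [0.4, -0.2, 0.9]
finger_gap: 60.0
```

```bash
cat >> h.py <<'E'
import json
def look(n):
    s=sense(); im=snapshot('wrist'); cv2.imwrite(f'pics/{n}.png',im)
    json.dump({k:list(map(float,s[k])) for k in('tool_pos','tcp_rot')},open(n+'.json','w')); return s,im
E
python3 -c "
from h import *
mv(532,416,235); s,im=look('fA'); print(proj('wrist',[532,416,150],s))
mv(438,181,240)"
```

```text
at [536.2 410.4 237.4] [1.7969e+02 3.0000e-02 8.9770e+01] move [ 5.6 -4.2  2.4] [ 0.005  0.001 -0.004]
[[309.17637744 236.62284303]]
at [536.1 410.2 237.2] [1.7971e+02 4.0000e-02 8.9760e+01] move [-229.6  -97.1   -3.1] [ 0.005  0.001 -0.004]
```

Call:
servo_tool --pt "60 -39 -16 0 0.005 0 -0.004" --pt "60 -39 -16 0 0 0 0" --pt "60 -39 -16 0 0 0 0" --pt "60 -39 -16 -1 0 0 0" --pt "60 -39 -16 -1 0 0 0" --pt "60 -39 -16 -1 0 0 0" --pt "60 0 0 0 0 0 0" --pt "60 0 0 0 0 0 0"

```text
time: 4.45
tool_pos: [438.3, 164.4, 254.1]
tcp_rot: [178.7, -0.3, 89.8]
ft_force: [0.1, 0.8, 0.3]
finger_gap: 59.8
```

```bash
python3 -c "
from h import *
s,im=look('fB'); print(proj('wrist',[438,181,150],s))
mv(438,181,235)
mv(579,262,154)"
```

```text
[[312.70932831 214.23502742]]
at [438.5 164.6 254.3] [178.69  -0.23  89.79] move [16.3 -1.  19.3] [ 0.023 -0.004 -0.004]
at [438.5 164.6 254.3] [178.69  -0.23  89.79] move [ 97.5 137.8 103.8] [ 0.023 -0.004 -0.004]
```

Call:
servo_tool --pt "60 24 35 10 0.023 -0.004 -0.004" --pt "60 24 35 25 0 0 0" --pt "60 24 35 25 0 0 0" --pt "60 24 32 25 0 0 0" --pt "60 0 0 13 0 0 0" --pt "60 0 0 0 0 0 0"

```text
time: 5.1
tool_pos: [582.3, 269.1, 158.0]
tcp_rot: [179.6, -0.2, 90.2]
ft_force: [-0.6, -0.0, -0.5]
finger_gap: 59.6
```

```bash
python3 -c "
from h import *
s,im=look('s2'); print(proj('wrist',[579,262,67],s))
mv(579,262,154)
a=np.vstack([np.hstack([cv2.imread('pics/%s.png'%n)[100:360,130:500] for n in r]) for r in (('fA','fB'),('s2','s2'))])
cv2.imwrite('pics/m1.png',a)"
```

```text
[[310.43571746 254.53104151]]
at [582.3 269.1 159. ] [179.5   -0.18  90.22] move [-7.1 -3.4  4.9] [ 0.009 -0.003  0.004]
```

View pics/m1.png

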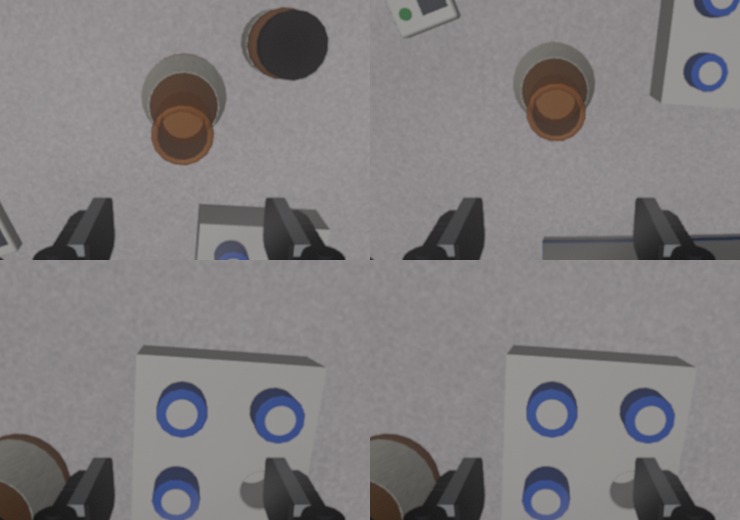

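```bash
python3 -c "
from h import *
L=lambda n:{k:np.array(v) for k,v in json.load(open(n+'.json')).items()}
print('A',at('wrist',(313,234.5),150,L('fA')),'B',at('wrist',(316.5,213),150,L('fB')))
for u in ((312,254),(306,339),(410,261)): print(at('wrist',u,67,L('s2')))
mv(579,263,46)"
```

```text
A [534.4 417.4] B [440.5 181.8]
[580.  262.4]
[575.8 200.4]
[643.6 257.7]
at [582.3 269.1 159. ] [179.5   -0.18  90.22] move [ -6.4  -4.3 112.9] [ 0.009 -0.003  0.004]
```

Call:
servo_tool --pt "60 -6.5 -2.5 0 0.009 -0.003 0.004" --pt "60 0 0 30 0 0 0" --pt "60 0 0 30 0 0 0" --pt "60 0 0 25 0 0 0" --pt "60 0 0 0 0 0 0" --pt "60 0 0 0 0 0 0"

```text
time: 5.75
tool_pos: [584.5, 261.6, 89.8]
tcp_rot: [178.9, -0.4, 89.9]
ft_force: [0.1, -0.5, 1.0]
finger_gap: 60.0
```

```bash
python3 -c "
from h import *
mv(580,262.4,48)"
```

```text
at [584.5 261.6  89.8] [178.88  -0.37  89.89] move [ 0.5 -5.3 41.7] [ 0.02  -0.006 -0.002]
```

Call:
servo_tool --pt "60 0.5 -5 10 0.02 -0.006 -0.002" --pt "60 0 0 10 0 0 0" --pt "60 0 0 10 0 0 0" --pt "60 0 0 5 0 0 0" --pt "60 0 0 0 0 0 0"

```text
time: 6.25
tool_pos: [582.7, 263.0, 59.3]
tcp_rot: [179.6, -0.2, 90.0]
ft_force: [0.8, 0.3, 0.5]
finger_gap: 60.0
```

```bash
python3 -c "
from h import *
mv(580,262.4,47)"
```

```text
at [582.7 263.   59.3] [179.61  -0.18  89.99] move [-0.7 -2.7 12.3] [ 0.007 -0.003 -0.   ]
```

Call:
servo_tool --pt "60 -0.6 -2.7 6 0.007 -0.003 0" --pt "60 0 0 6 0 0 0" --pt "60 0 0 1 0 0 0" --pt "28 0 0 0 0 0 0" --pt "28 0 0 0 0 0 0" --pt "28 0 0 0 0 0 0" --pt "28 0 0 0 0 0 0" --pt "28 0 0 0 0 0 0" --force 30

```text
time: 7.05
tool_pos: [580.0, 262.6, 45.4]
tcp_rot: [-180.0, 0.0, 90.0]
ft_force: [-0.3, -0.2, -0.6]
finger_gap: 33.1
```

Call:
servo_tool --pt "28 0 0 -15 0 0 0" --pt "28 0 0 -30 0 0 0" --pt "28 0 0 -40 0 0 0" --pt "28 0 0 -40 0 0 0" --pt "28 20 -6 -40 0 0 0" --pt "28 40 -13 0 0 0 0" --pt "28 40 -13 0 0 0 0" --pt "28 40 -13 0 0 0 0" --pt "28 12 0 0 0 0 0" --pt "28 0 0 0 0 0 0"

```text
time: 8.05
tool_pos: [535.1, 419.2, 231.2]
tcp_rot: [179.5, -0.4, 89.8]
ft_force: [-0.0, -0.7, -0.3]
finger_gap: 32.7
```

```bash
python3 -c "
from h import *
mv(534.4,417.4,215); look('hA'); print(sense()['finger_gap'])
t=snapshot('top'); cv2.imwrite('pics/t1.png',t)
a=np.vstack([cv2.resize(cv2.imread('pics/hA.png')[60:400,100:540],(660,510))]);cv2.imwrite('pics/m2.png',a)"
```

```text
at [535.1 419.2 231.2] [179.54  -0.36  89.8 ] move [-1.9 -0.8 16.2] [ 0.008 -0.006 -0.004]
33.02414199157232
```

View pics/m2.png

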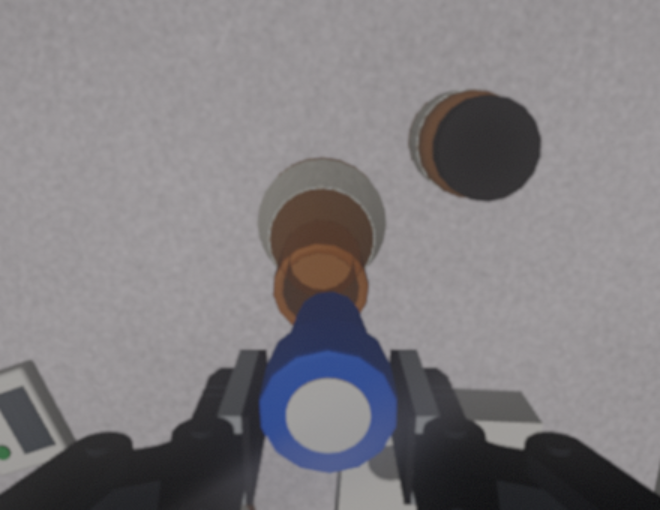

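The flask's rim is at about (320,287) in this view, the plug tip is just above it and the stopper is held straight.

```bash
python3 -c "
from h import *
L={k:np.array(v) for k,v in json.load(open('hA.json')).items()}
print(at('wrist',(313.7,250.7),150,L))
mv(534.4,417.4,195)"
```

```text
[533.9 418.1]
at [535.7 417.3 230.8] [179.57  -0.32  89.69] move [-0.1 -1.5 35.7] [ 0.007 -0.006 -0.005]
```

Call:
servo_tool --pt "28 0.5 -1.5 10 0.007 -0.006 -0.005" --pt "28 0 0 10 0 0 0" --pt "28 0 0 10 0 0 0" --pt "28 0 0 0 0 0 0" --pt "28 0 0 0 0 0 0"

```text
time: 8.65
tool_pos: [535.7, 411.7, 196.0]
tcp_rot: [-179.8, 0.3, 89.6]
ft_force: [0.6, 0.5, 1.2]
finger_gap: 33.0
```

```bash
python3 -c "
from h import *
mv(534.2,417.7,150.4)"
```

```text
at [535.7 411.7 196. ] [-179.82    0.26   89.64] move [ 6.1 -1.4 45.6] [-0.003  0.004 -0.006]
```

Call:
servo_tool --pt "28 6 -1.4 0 -0.003 0.004 -0.006" --pt "28 0 0 0 0 0 0"

```text
time: 8.85
tool_pos: [534.4, 417.8, 195.8]
tcp_rot: [-180.0, 0.0, 90.0]
ft_force: [-0.2, -0.0, -0.7]
finger_gap: 32.6
```

```bash
python3 -c "
from h import *
mv(534.2,417.7,150.4)"
```

```text
at [534.4 417.8 195.8] [-1.7998e+02  1.0000e-02  8.9970e+01] move [-0.  -0.2 45.4] [-0.     0.    -0.001]
```

Aligned. I insert with small steps.

Call:
servo_tool --pt "28 0 0 5 0 0 0" --pt "28 0 0 5 0 0 0" --pt "28 0 0 5 0 0 0" --pt "28 0 0 5 0 0 0" --pt "28 0 0 0 0 0 0"

```text
time: 9.35
tool_pos: [534.5, 418.5, 174.8]
tcp_rot: [179.9, -0.0, 90.0]
ft_force: [0.1, 0.0, -1.3]
finger_gap: 33.0
```

```bash
python3 -c "
from h import *
mv(534.2,417.7,150.4)"
```

```text
at [534.5 418.5 174.8] [ 1.7994e+02 -3.0000e-02  9.0020e+01] move [-0.8 -0.3 24.4] [ 0.001 -0.     0.   ]
```

Call:
servo_tool --pt "28 -0.8 -0.3 4 0 0 0" --pt "28 0 0 4 0 0 0" --pt "28 0 0 4 0 0 0" --pt "28 0 0 4 0 0 0" --pt "28 0 0 4 0 0 0" --pt "28 0 0 2 0 0 0" --pt "28 0 0 0 0 0 0"

```text
time: 10.05
tool_pos: [533.9, 417.3, 150.6]
tcp_rot: [180.0, 0.0, 90.0]
ft_force: [-1.2, 0.0, 0.8]
finger_gap: 33.0
```

```bash
python3 -c "
from h import *
mv(534.2,417.7,150.4);print(sense()['ft_force'])"
```

```text
at [533.9 417.3 150.6] [179.98   0.    90.01] move [0.4 0.3 0.2] [0. 0. 0.]
[-1.15679504  0.02296558  0.79555978]
```

Call:
servo_tool --pt "28 0 0 1.5 0 0 0" --pt "28 0 0 1 0 0 0" --pt "28 0 0 0 0 0 0"

```text
time: 10.35
tool_pos: [534.8, 418.0, 150.4]
tcp_rot: [179.8, -0.1, 90.0]
ft_force: [-0.9, -1.0, -0.5]
finger_gap: 33.2
```

Call:
servo_tool --pt "55 0 0 0 0 0 0" --pt "55 0 0 0 0 0 0" --pt "55 0 0 0 0 0 0" --pt "55 0 0 -10 0 0 0" --pt "55 0 0 -30 0 0 0" --pt "55 0 0 -40 0 0 0" --pt "55 0 0 0 0 0 0"

```text
time: 11.05
tool_pos: [534.0, 417.4, 233.3]
tcp_rot: [179.9, -0.0, 90.0]
ft_force: [1.2, 0.3, 0.9]
finger_gap: 55.0
```

```bash
python3 -c "
from h import *
look('cA'); cv2.imwrite('pics/s1.png',snapshot('side')); t=snapshot('top'); cv2.imwrite('pics/t2.png',t)
print('rel top change', np.abs(t[185:300,100:250].astype(int)-cv2.imread('pics/top0.png')[185:300,100:250]).mean())
mv(575.8,200.4,150)
a=cv2.imread('pics/cA.png')[60:360,100:500]; b=cv2.imread('pics/s1.png')[180:480,200:500]
cv2.imwrite('pics/m3.png',np.hstack([a,b]))"
```

```text
rel top change 12.505719806763285
at [531.5 415.7 225.4] [-179.57    0.3    90.01] move [-215.    44.8   76.2] [-0.007  0.005  0.   ]
```

View pics/m3.png

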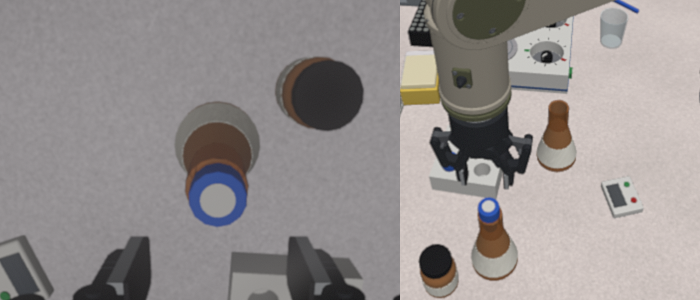

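Flask A is stoppered: the blue head sits on the rim in both views. Next comes the second stopper.

Call:
servo_tool --pt "55 -36 7.5 0 -0.007 0.005 0" --pt "55 -36 7.5 0 0 0 0" --pt "55 -36 7.5 10 0 0 0" --pt "55 -36 7.5 20 0 0 0" --pt "55 -36 7.5 20 0 0 0" --pt "55 -35 7.5 30 0 0 0" --pt "55 0 0 20 0 0 0" --pt "55 0 0 0 0 0 0" --pt "55 0 0 0 0 0 0"

```text
time: 12.1
tool_pos: [569.7, 191.2, 110.0]
tcp_rot: [-179.0, 0.3, 90.1]
ft_force: [0.2, 0.8, 0.5]
finger_gap: 55.3
```

```bash
python3 -c "
from h import *
mv(575.8,200.4,47)"
```

```text
at [569.7 191.2 110. ] [-178.98    0.3    90.15] move [ 9.5  7.2 62.8] [-0.018  0.005  0.003]
```

Call:
servo_tool --pt "55 8.5 6 0 -0.018 0.005 0.003" --pt "55 0 0 0 0 0 0" --pt "55 0 0 8 0 0 0" --pt "55 0 0 8 0 0 0" --pt "55 0 0 0 0 0 0"

```text
time: 12.6
tool_pos: [577.8, 204.3, 96.5]
tcp_rot: [179.6, -0.1, 90.2]
ft_force: [0.2, 0.8, 0.1]
finger_gap: 55.3
```

```bash
python3 -c "
from h import *
s,im=look('s3'); h=cv2.cvtColor(im,cv2.COLOR_BGR2HSV)
p=proj('wrist',[575.8,200.4,67],s)[0]; print(p)
m=((h[...,0]>105)&(h[...,0]<125)&(h[...,1]>110)&(h[...,2]>120)).astype(np.uint8)
n,l,st,c=cv2.connectedComponentsWithStats(m)
for i in range(1,n):
    if st[i,4]>200: b=st[i]; u=(b[0]+b[2]/2,b[1]+b[3]/2); print(b,u,at('wrist',u,67,s))
mv(575.8,200.4,47)"
```

```text
[311.74839042 288.33113747]
[ 427  132   70   73 2205] (np.float64(462.0), np.float64(168.5)) [643.3 258.6]
[ 278  261   67   60 1732] (np.float64(311.5), np.float64(291.0)) [575.7 199. ]
at [578.  204.3  97. ] [ 1.7956e+02 -1.2000e-01  9.0210e+01] move [-4.  -2.6 50. ] [ 0.008 -0.002  0.004]
```

Call:
servo_tool --pt "55 -4 -2.5 0 0.008 -0.002 0.004" --pt "55 0 0 10 0 0 0" --pt "55 0 0 10 0 0 0" --pt "55 0 0 10 0 0 0" --pt "55 0 0 5 0 0 0" --pt "55 0 0 0 0 0 0"

```text
time: 13.25
tool_pos: [574.9, 199.5, 58.4]
tcp_rot: [-179.9, 0.0, 89.9]
ft_force: [1.1, 0.5, -0.3]
finger_gap: 54.9
```

```bash
python3 -c "
from h import *
mv(575.8,200.4,47)"
```

```text
at [574.9 199.5  58.4] [-1.7989e+02  2.0000e-02  8.9930e+01] move [ 0.9  0.9 11.4] [-0.002  0.    -0.001]
```

Call:
servo_tool --pt "55 0.9 0.9 6 -0.002 0 0" --pt "55 0 0 5 0 0 0" --pt "28 0 0 0 0 0 0" --pt "28 0 0 0 0 0 0" --pt "28 0 0 0 0 0 0" --pt "28 0 0 0 0 0 0" --pt "28 0 0 0 0 0 0" --force 30

```text
time: 13.95
tool_pos: [576.3, 200.7, 47.2]
tcp_rot: [179.9, 0.0, 89.9]
ft_force: [0.2, -0.4, -1.0]
finger_gap: 32.9
```

Call:
servo_tool --pt "28 0 0 -15 0 0 0" --pt "28 0 0 -30 0 0 0" --pt "28 0 0 -45 0 0 0" --pt "28 0 0 -45 0 0 0" --pt "28 0 -10 -40 0 0 0" --pt "28 -7 -40 0 0 0 0" --pt "28 -7 -40 0 0 0 0" --pt "28 -5 -35 0 0 0 0" --pt "28 0 -10 0 0 0 0" --pt "28 0 0 0 0 0 0"

```text
time: 14.95
tool_pos: [438.8, 181.5, 242.3]
tcp_rot: [179.2, -0.2, 89.9]
ft_force: [-0.0, 0.3, -0.2]
finger_gap: 33.0
```

```bash
python3 -c "
from h import *
mv(440.5,181.8,196); print(sense()['finger_gap']); look('hB')
cv2.imwrite('pics/m4.png',cv2.imread('pics/hB.png')[60:400,100:540])"
```

```text
at [438.8 181.5 242.3] [179.17  -0.22  89.9 ] move [ 0.1  1.  46.3] [ 0.015 -0.004 -0.002]
32.96851094971403
```

View pics/m4.png

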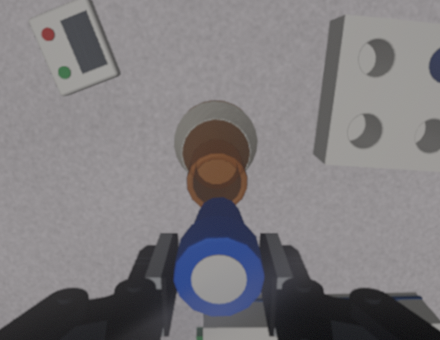

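Flask B's rim is at about (317,240) in the full frame, and the stopper is held straight.

```bash
python3 -c "
from h import *
L={k:np.array(v) for k,v in json.load(open('hB.json')).items()}
print(at('wrist',(317,240.5),150,L)); mv(440.5,182,198)"
```

```text
[440.3 183.5]
at [439.5 181.5 242.4] [179.15  -0.22  89.89] move [ 0.3  0.4 44.4] [ 0.015 -0.004 -0.002]
```

Call:
servo_tool --pt "28 0 1 10 0.015 -0.004 -0.002" --pt "28 0 0 12 0 0 0" --pt "28 0 0 12 0 0 0" --pt "28 0 0 5 0 0 0" --pt "28 0 0 0 0 0 0"

```text
time: 15.5
tool_pos: [442.5, 181.3, 199.0]
tcp_rot: [-179.8, 0.1, 90.0]
ft_force: [0.3, -0.3, 0.4]
finger_gap: 32.9
```

```bash
python3 -c "
from h import *
mv(440.5,182,152.2)"
```

```text
at [442.5 181.3 199. ] [-1.7981e+02  7.0000e-02  8.9960e+01] move [ 0.7 -1.8 46.8] [-0.003  0.001 -0.001]
```

Call:
servo_tool --pt "28 1.2 -2 2 -0.003 0.001 0" --pt "28 0 0 3 0 0 0" --pt "28 0 0 5 0 0 0" --pt "28 0 0 5 0 0 0" --pt "28 0 0 5 0 0 0" --pt "28 0 0 3 0 0 0" --pt "28 0 0 0 0 0 0"

```text
time: 16.2
tool_pos: [440.4, 182.6, 173.9]
tcp_rot: [-180.0, 0.0, 90.0]
ft_force: [0.1, 0.4, -0.8]
finger_gap: 33.0
```

```bash
python3 -c "
from h import *
mv(440.4,182.5,152.2); print(sense()['ft_force'])"
```

```text
at [440.4 182.6 173.9] [-1.7998e+02  1.0000e-02  8.9960e+01] move [-0.1 -0.  21.7] [-0.     0.    -0.001]
[ 0.08705923  0.43883084 -0.7887023 ]
```

Call:
servo_tool --pt "28 0 0 4 0 0 0" --pt "28 0 0 4 0 0 0" --pt "28 0 0 4 0 0 0" --pt "28 0 0 4 0 0 0" --pt "28 0 0 4 0 0 0" --pt "28 0 0 2 0 0 0" --pt "28 0 0 1.5 0 0 0" --pt "28 0 0 0 0 0 0"

```text
time: 17.0
tool_pos: [442.3, 183.7, 152.4]
tcp_rot: [179.7, -0.1, 90.0]
ft_force: [-1.1, 0.1, -1.0]
finger_gap: 32.8
```

Call:
servo_tool --pt "60 0 0 0 0 0 0" --pt "60 0 0 0 0 0 0" --pt "60 0 0 0 0 0 0" --pt "60 0 0 0 0 0 0"

```text
time: 17.4
tool_pos: [442.4, 183.6, 151.9]
tcp_rot: [179.7, -0.1, 90.0]
ft_force: [-1.1, -0.3, -0.3]
finger_gap: 60.0
```

```bash
python3 -c "
from h import *
mv(440.4,182.5,119); look('cB'); cv2.imwrite('pics/s2_.png',snapshot('side')); t=snapshot('top'); cv2.imwrite('pics/t3.png',t)
a=cv2.imread('pics/cB.png')[60:400,100:500]; b=cv2.imread('pics/s2_.png')[140:480,200:560]
cv2.imwrite('pics/m5.png',np.hstack([a,b]))"
```

```text
at [442.4 183.6 151.9] [ 1.7973e+02 -1.0000e-01  8.9980e+01] move [-1.1 -2.1 32.9] [ 0.005 -0.002 -0.   ]
```

View pics/m5.png

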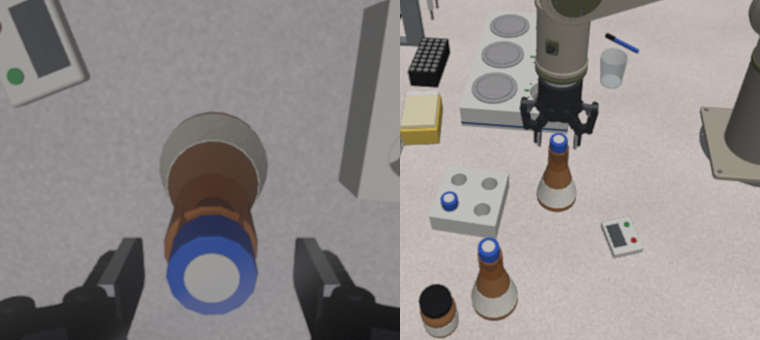

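Both flasks are stoppered. I lower the jaws onto flask B's neck.

Call:
servo_tool --pt "60 -1 -2 8 0.005 -0.002 0" --pt "60 0 0 8 0 0 0" --pt "60 0 0 8 0 0 0" --pt "60 0 0 6 0 0 0" --pt "60 0 0 0 0 0 0"

```text
time: 18.05
tool_pos: [439.5, 182.3, 118.2]
tcp_rot: [-179.9, 0.0, 90.0]
ft_force: [0.6, -0.2, 1.0]
finger_gap: 59.9
```

```bash
python3 -c "
from h import *
mv(440.4,182.5,121)"
```

```text
at [439.5 182.3 118.2] [-1.7987e+02  5.0000e-02  8.9970e+01] move [ 0.2  0.9 -2.8] [-0.002  0.001 -0.   ]
```

Call:
servo_tool --pt "60 0 1 -2 -0.002 0.001 0" --pt "34 0 0 0 0 0 0" --pt "34 0 0 0 0 0 0" --pt "34 0 0 0 0 0 0" --pt "34 0 0 0 0 0 0" --pt "34 0 0 0 0 0 0" --force 45

```text
time: 18.65
tool_pos: [440.3, 182.2, 120.3]
tcp_rot: [-179.9, -0.0, 90.0]
ft_force: [0.2, 0.2, -3.3]
finger_gap: 38.4
```

Call:
servo_tool --pt "34 0 0 -10 0 0 0" --pt "34 0 0 -20 0 0 0" --pt "34 0 0 -30 0 0 0" --pt "34 0 0 -30 0 0 0" --pt "34 0 0 -20 0 0 0" --pt "34 0 0 0 0 0 0"

```text
time: 19.25
tool_pos: [439.2, 181.8, 235.9]
tcp_rot: [-179.8, 0.0, 90.0]
ft_force: [0.9, 0.1, -2.6]
finger_gap: 37.9
```

```bash
python3 -c "
from h import *
s=sense(); print(s['finger_gap'],s['ft_force']); mv(603.4,-203.8,230)"
```

```text
37.88599118084521 [ 0.85330999  0.13788317 -2.62015924]
at [439.2 181.8 235.9] [-1.7982e+02  3.0000e-02  8.9980e+01] move [-385.5  164.4    5.7] [-0.003  0.001 -0.   ]
```

Call:
servo_tool --pt "34 -20 8 0 0 0 0" --pt "34 -38 17 0 0 0 0" --pt "34 -38 17 0 0 0 0" --pt "34 -38 17 0 0 0 0" --pt "34 -38 17 0 0 0 0" --pt "34 -38 17 0 0 0 0" --pt "34 -38 17 0 0 0 0" --pt "34 -38 17 0 0 0 0" --pt "34 -38 17 0 0 0 0" --pt "34 -30 10 0 0 0 0"

```text
time: 20.25
tool_pos: [595.2, -180.3, 225.5]
tcp_rot: [-179.4, -0.2, 90.5]
ft_force: [0.6, 0.4, -2.7]
finger_gap: 38.4
```

Call:
servo_tool --pt "34 0 0 0 0 0 0" --pt "34 0 0 0 0 0 0"

```text
time: 20.45
tool_pos: [594.5, -184.8, 221.7]
tcp_rot: [-179.2, -0.3, 90.2]
ft_force: [0.1, 0.8, -2.7]
finger_gap: 38.5
```

```bash
python3 -c "
from h import *
s=sense(); print(s['finger_gap']); mv(606,-202,187); look('pB')
cv2.imwrite('pics/m6.png',np.hstack([cv2.imread('pics/pB.png')[0:480,60:580]]))"
```

```text
38.51067046134595
at [ 594.5 -184.8  221.7] [-179.19   -0.28   90.17] move [-17.4  11.9  34.5] [-0.014 -0.005  0.003]
```

View pics/m6.png

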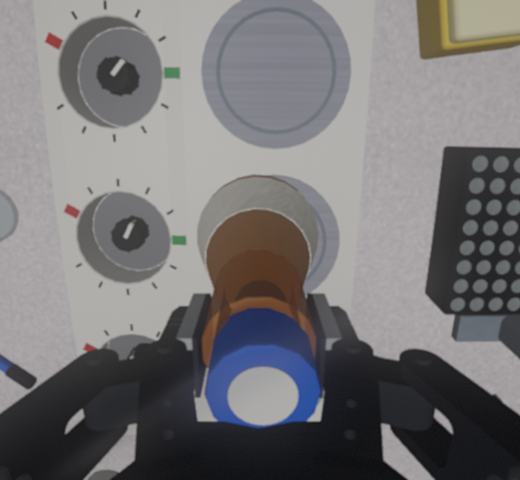

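```bash
python3 -c "
from h import *
L={k:np.array(v) for k,v in json.load(open('pB.json')).items()}
print('plate1',at('wrist',(336,71),64,L),'knob1',at('wrist',(177.5,76),54,L),'knob2',at('wrist',(190,233.5),54,L))
mv(606,-202,187)"
```

```text
plate1 [605.7 -72.7] knob1 [484.6 -74. ] knob2 [ 484.1 -199.4]
at [ 594.3 -184.7  221.5] [-179.17   -0.26   90.19] move [-17.5  12.2  34.3] [-0.014 -0.004  0.003]
```

Call:
servo_tool --pt "34 -9 6 0 -0.014 -0.004 0.003" --pt "34 -9 4 5 0 0 0" --pt "34 0 0 8 0 0 0" --pt "34 0 0 0 0 0 0" --pt "34 0 0 0 0 0 0"

```text
time: 21.0
tool_pos: [604.6, -200.8, 206.4]
tcp_rot: [-180.0, -0.1, 90.2]
ft_force: [-0.1, 0.2, -3.1]
finger_gap: 37.9
```

```bash
python3 -c "
from h import *
mv(604.5,-202.5,186)"
```

```text
at [ 604.6 -200.8  206.4] [-1.7999e+02 -6.0000e-02  9.0220e+01] move [-1.8 -0.1 20.4] [-0.    -0.001  0.004]
```

Call:
servo_tool --pt "34 -1.5 0 6 0 -0.001 0.004" --pt "34 0 0 6 0 0 0" --pt "34 0 0 5 0 0 0" --pt "34 0 0 3 0 0 0" --pt "34 0 0 0 0 0 0"

```text
time: 21.5
tool_pos: [604.5, -201.4, 184.6]
tcp_rot: [-180.0, -0.0, 90.0]
ft_force: [-0.7, -0.1, -2.7]
finger_gap: 38.1
```

```bash
python3 -c "
from h import *
mv(604.5,-202.5,184.3); print(sense()['ft_force'])"
```

```text
at [ 604.5 -201.4  184.6] [-1.7998e+02 -1.0000e-02  9.0040e+01] move [-1.1  0.   0.3] [-0.    -0.     0.001]
[-0.73028207 -0.11375527 -2.74952119]
```

Call:
servo_tool --pt "34 0 0 1 0 0 0" --pt "34 0 0 0.7 0 0 0" --pt "34 0 0 0 0 0 0" --pt "60 0 0 0 0 0 0" --pt "60 0 0 0 0 0 0" --pt "60 0 0 0 0 0 0" --pt "60 0 0 -10 0 0 0" --pt "60 0 0 -30 0 0 0" --pt "60 0 0 -40 0 0 0" --pt "60 0 0 0 0 0 0"

```text
time: 22.5
tool_pos: [605.0, -201.7, 269.5]
tcp_rot: [179.9, 0.1, 90.0]
ft_force: [1.2, -0.6, 1.5]
finger_gap: 60.1
```

```bash
python3 -c "
from h import *
mv(534.4,417.4,260); s,im=look('qB'); cv2.imwrite('pics/t4.png',snapshot('top')); cv2.imwrite('pics/s4.png',snapshot('side'))
cv2.imwrite('pics/m7.png',np.hstack([cv2.imread('pics/qB.png')[0:400,60:460],cv2.imread('pics/s4.png')[80:480,200:560]]))"
```

```text
at [ 605.  -201.7  269.5] [1.7987e+02 6.0000e-02 9.0030e+01] move [619.1 -70.3   8.7] [0.002 0.001 0.001]
```

View pics/m7.png

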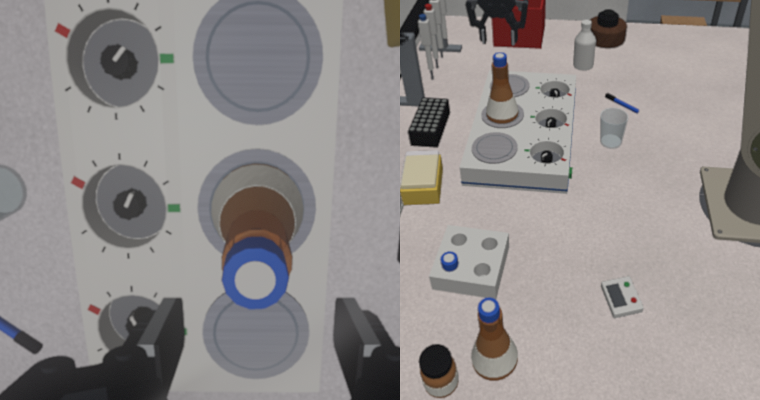

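Flask B stands centred on plate 2. Flask A and its stopper are still in place, so I go to it.

Call:
servo_tool --pt "60 30 0 -15 0 0 0" --pt "60 47 -6 -5 0 0 0" --pt "60 47 -6 0 0 0 0" --pt "60 47 -6 0 0 0 0" --pt "60 47 -6 0 0 0 0" --pt "60 47 -6 0 0 0 0" --pt "60 47 -6 0 0 0 0" --pt "60 47 -6 0 0 0 0" --pt "60 47 -6 0 0 0 0" --pt "60 47 -6 0 0 0 0"

```text
time: 23.65
tool_pos: [541.3, 261.8, 269.0]
tcp_rot: [-178.3, -0.1, 89.3]
ft_force: [1.5, -0.0, -0.1]
finger_gap: 60.2
```

```bash
python3 -c "
from h import *
mv(534.4,417.4,240)"
```

```text
at [541.3 261.8 269. ] [-1.7828e+02 -1.1000e-01  8.9350e+01] move [155.4  -7.8  29.6] [-0.03  -0.002 -0.011]
```

Call:
servo_tool --pt "60 38 -2 5 -0.03 -0.002 -0.011" --pt "60 38 -2 5 0 0 0" --pt "60 38 -2 5 0 0 0" --pt "60 36 -2 5 0 0 0" --pt "60 0 0 0 0 0 0" --pt "60 0 0 0 0 0 0"

```text
time: 24.25
tool_pos: [525.0, 423.0, 237.1]
tcp_rot: [-179.3, 0.4, 90.5]
ft_force: [-0.6, -0.6, 0.7]
finger_gap: 60.2
```

```bash
python3 -c "
from h import *
s,im=look('gA'); h=cv2.cvtColor(im,cv2.COLOR_BGR2HSV)
m=((h[...,0]>105)&(h[...,0]<125)&(h[...,1]>110)&(h[...,2]>100)).astype(np.uint8)
n,l,st,c=cv2.connectedComponentsWithStats(m)
for i in range(1,n):
    if st[i,4]>200: b=st[i]; u=(b[0]+b[2]/2,b[1]+b[3]/2); print(b,at('wrist',u,172,s))
mv(534.4,417.4,190)"
```

```text
[ 307  238   56   54 1323] [534.8 417.7]
at [524.8 422.8 236.8] [-179.23    0.38   90.47] move [-5.2 10.2 46.7] [-0.013  0.007  0.008]
```

Call:
servo_tool --pt "60 -5 9 8 -0.013 0.007 0.008" --pt "60 0 0 12 0 0 0" --pt "60 0 0 10 0 0 0" --pt "60 0 0 0 0 0 0" --pt "60 0 0 0 0 0 0"

```text
time: 24.8
tool_pos: [535.7, 412.5, 203.0]
tcp_rot: [-180.0, 0.0, 89.7]
ft_force: [0.6, -0.4, 0.9]
finger_gap: 59.9
```

```bash
python3 -c "
from h import *
mv(534.5,417.5,120.5)"
```

```text
at [535.7 412.5 203. ] [-1.7998e+02  5.0000e-02  8.9660e+01] move [ 5.  -1.2 82.5] [-0.     0.001 -0.006]
```

Call:
servo_tool --pt "60 5 -1.2 0 0 0.001 -0.006" --pt "60 0 0 5 0 0 0" --pt "60 0 0 12 0 0 0" --pt "60 0 0 12 0 0 0" --pt "60 0 0 12 0 0 0" --pt "60 0 0 12 0 0 0" --pt "60 0 0 12 0 0 0" --pt "60 0 0 8 0 0 0" --pt "60 0 0 0 0 0 0"

```text
time: 25.7
tool_pos: [533.7, 417.8, 122.6]
tcp_rot: [-179.9, 0.0, 90.0]
ft_force: [-0.9, -0.1, 0.4]
finger_gap: 59.8
```

```bash
python3 -c "
from h import *
mv(534.5,417.5,120.5)"
```

```text
at [533.7 417.8 122.6] [-1.7991e+02  2.0000e-02  9.0050e+01] move [-0.3  0.8  2.1] [-0.002  0.     0.001]
```

Call:
servo_tool --pt "60 0 0.8 2 -0.002 0 0" --pt "34 0 0 0 0 0 0" --pt "34 0 0 0 0 0 0" --pt "34 0 0 0 0 0 0" --pt "34 0 0 0 0 0 0" --pt "34 0 0 0 0 0 0" --force 45

```text
time: 26.3
tool_pos: [535.0, 418.1, 121.5]
tcp_rot: [179.9, -0.0, 90.0]
ft_force: [0.3, 0.1, -2.5]
finger_gap: 38.5
```

Call:
servo_tool --pt "34 0 0 -10 0 0 0" --pt "34 0 0 -20 0 0 0" --pt "34 0 0 -30 0 0 0" --pt "34 0 0 -30 0 0 0" --pt "34 0 0 -30 0 0 0" --pt "34 0 0 0 0 0 0"

```text
time: 26.9
tool_pos: [534.0, 417.4, 247.5]
tcp_rot: [-180.0, 0.1, 90.0]
ft_force: [0.7, 0.7, -1.7]
finger_gap: 38.4
```

```bash
python3 -c "
from h import *
s=sense(); print(s['finger_gap'],s['ft_force']); mv(605.5,-73,242)"
```

```text
38.434282941217276 [ 0.71550421  0.66237961 -1.6729966 ]
at [534.  417.4 247.5] [-1.7999e+02  5.0000e-02  9.0040e+01] move [-490.5   71.2    6. ] [-0.     0.001  0.001]
```

Call:
servo_tool --pt "34 -20 3 0 0 0 0" --pt "34 -45 7 0 0 0 0" --pt "34 -47 7 0 0 0 0" --pt "34 -47 7 0 0 0 0" --pt "34 -47 7 0 0 0 0" --pt "34 -47 7 0 0 0 0" --pt "34 -47 7 0 0 0 0" --pt "34 -47 7 0 0 0 0" --pt "34 -47 7 0 0 0 0" --pt "34 -30 5 0 0 0 0"

```text
time: 27.9
tool_pos: [597.4, -16.5, 241.5]
tcp_rot: [-179.8, -0.1, 90.6]
ft_force: [0.9, -0.1, -3.5]
finger_gap: 38.6
```

```bash
python3 -c "
from h import *
s=sense(); mv(605.5,-73,242)"
```

```text
at [597.4 -16.5 241.5] [-1.7982e+02 -6.0000e-02  9.0590e+01] move [-56.6   7.5  -0.6] [-0.003 -0.001  0.01 ]
```

Call:
servo_tool --pt "34 -25 4 0 -0.003 -0.001 0.01" --pt "34 -20 3 0 0 0 0" --pt "34 -7 0 10 0 0 0" --pt "34 0 0 15 0 0 0" --pt "34 0 0 0 0 0 0" --pt "34 0 0 0 0 0 0"

```text
time: 28.5
tool_pos: [602.0, -73.8, 209.1]
tcp_rot: [-179.6, -0.1, 89.7]
ft_force: [-0.2, 0.6, -2.5]
finger_gap: 38.6
```

```bash
python3 -c "
from h import *
s=sense(); mv(605.5,-73,186)"
```

```text
at [602.  -73.8 209.1] [-1.7964e+02 -6.0000e-02  8.9650e+01] move [ 0.8  3.7 23. ] [-0.006 -0.001 -0.006]
```

Call:
servo_tool --pt "34 0.8 3.5 5 -0.006 -0.001 -0.006" --pt "34 0 0 6 0 0 0" --pt "34 0 0 5 0 0 0" --pt "34 0 0 4 0 0 0" --pt "34 0 0 0 0 0 0"

```text
time: 29.0
tool_pos: [605.8, -69.3, 187.3]
tcp_rot: [180.0, -0.0, 90.3]
ft_force: [0.1, -0.3, -2.3]
finger_gap: 38.3
```

```bash
python3 -c "
from h import *
s=sense(); mv(605.5,-73,184.8)"
```

```text
at [605.8 -69.3 187.3] [ 1.7999e+02 -4.0000e-02  9.0290e+01] move [-3.7 -0.3  2.5] [ 0.    -0.001  0.005]
```

Call:
servo_tool --pt "34 -3.5 0 0 0 0 0.005" --pt "34 0 0 2 0 0 0" --pt "34 0 0 1 0 0 0" --pt "34 0 0 0.7 0 0 0" --pt "60 0 0 0 0 0 0" --pt "60 0 0 0 0 0 0" --pt "60 0 0 0 0 0 0" --pt "60 0 0 -10 0 0 0" --pt "60 0 0 -30 0 0 0" --pt "60 0 0 -50 0 0 0"

```text
time: 30.0
tool_pos: [602.8, -72.9, 270.4]
tcp_rot: [-179.4, -0.2, 89.9]
ft_force: [-0.5, -0.8, 0.0]
finger_gap: 60.0
```

```bash
python3 -c "
from h import *
s=sense(); mv(484,-75,280)"
```

```text
at [602.8 -72.9 270.4] [-1.7942e+02 -1.6000e-01  8.9940e+01] move [  -2.2 -118.9   -8.4] [-0.01  -0.003 -0.001]
```

Call:
servo_tool --pt "38 0 -30 -5 -0.01 -0.003 0" --pt "38 0 -40 0 0 0 0" --pt "38 0 -40 0 0 0 0" --pt "38 0 -8 20 0 0 0" --pt "38 0 0 35 0 0 0" --pt "38 0 0 20 0 0 0" --pt "38 0 0 0 0 0 0" --pt "38 0 0 0 0 0 0"

```text
time: 30.8
tool_pos: [490.8, -75.1, 219.9]
tcp_rot: [178.1, 0.5, 89.9]
ft_force: [-0.0, -0.7, 0.7]
finger_gap: 37.8
```

```bash
python3 -c "
from h import *
s,im=look('k1'); print(s['finger_gap']); mv(484,-75,150); p=proj('wrist',[484,-75,54],s)[0]; print(p)
for z in (28,54,60): print(z,proj('wrist',[484,-75,z],s)[0])
cv2.imwrite('pics/m8.png',np.hstack([cv2.resize(im[100:400,150:450],None,fx=1.5,fy=1.5), cv2.resize(im[100:400,150:450][-200:],None,fx=1,fy=2.25)]) if 0 else im[60:440,130:530])"
```

```text
37.83457807403244
at [490.9 -75.2 220. ] [178.12   0.48  89.95] move [ 0.7 -9.2 69.8] [ 0.033  0.008 -0.001]
[302.29793189 215.26357078]
28 [302.5313616 208.5321373]
54 [302.29793189 215.26357078]
60 [302.23883703 216.97083419]
```

View pics/m8.png

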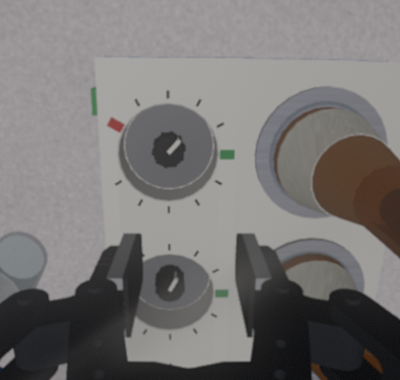

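```bash
cat >> h.py <<'E'
def knob(n,c,save=None):
    """rectify the z=54 plane round c (10 px/mm... x right, y up), find dark knob disc and white pointer"""
    s={k:np.array(v) for k,v in json.load(open(n+'.json')).items()}; im=cv2.imread(f'pics/{n}.png')
    g=np.linspace(-20,20,201); X,Y=np.meshgrid(c[0]+g,c[1]-g)
    p=proj('wrist',np.stack([X,Y,0*X+54],-1),s).astype(np.float32).reshape(201,201,2)
    r=cv2.remap(im,p[...,0],p[...,1],cv2.INTER_LINEAR); v=cv2.cvtColor(r,cv2.COLOR_BGR2GRAY)
    if save: cv2.imwrite(save,cv2.resize(r,None,fx=2,fy=2))
    d=cv2.morphologyEx((v<65).astype(np.uint8),cv2.MORPH_CLOSE,np.ones((25,25)))
    m=cv2.moments(d,True); k=np.array([m['m10'],m['m01']])/m['m00']
    yy,xx=np.nonzero((v>110)&(np.hypot(*np.meshgrid(np.arange(201)-k[0],np.arange(201)-k[1]))<50))
    print('knob centre',(np.array(c)+[(k[0]-100)/5,(100-k[1])/5]).round(1),'equiv dia',round(2*np.sqrt(m['m00']/np.pi)/5,1),
     'pointer px',len(xx),'mean',((xx.mean()-k[0])/5).round(1) if len(xx) else '',((k[1]-yy.mean())/5).round(1) if len(xx) else '')
    if len(xx)>5:
        q=np.c_[xx-xx.mean(),-(yy-yy.mean())]; w=np.linalg.svd(q,full_matrices=False)[2][0]
        print('pointer axis deg',np.degrees(np.arctan2(w[1],w[0])).round(1))
E
python3 -c "
from h import *
L={k:np.array(v) for k,v in json.load(open('k1.json')).items()}
print('well rim',at('wrist',(299,207),60,L),'green',at('wrist',(357,214.5),60,L),'red',at('wrist',(246,185),60,L))
knob('k1',at('wrist',(298.5,210),54,L),'pics/r1.png'); knob('k1',at('wrist',(300,343),54,L),'pics/r2.png')
cv2.imwrite('pics/r12.png',np.hstack([cv2.imread('pics/r1.png'),cv2.imread('pics/r2.png')]))
"
```

```text
well rim [481.5 -66.8] green [528.3 -73.3] red [440.1 -48.8]
knob centre [480.8 -70.3] equiv dia 27.3 pointer px 1210 mean 3.6 1.9
pointer axis deg -132.0
knob centre [ 478.2 -192. ] equiv dia 27.9 pointer px 1256 mean 4.9 -4.0
pointer axis deg -119.1
```

View pics/r12.png

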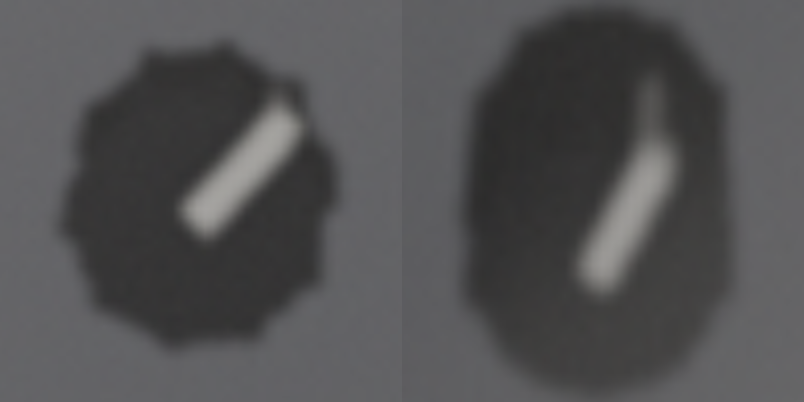

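Knob 1 points at 48° and must turn about 49° clockwise; knob 2 needs about 60°. I level the tool, go lower and refine.

Call:
servo_tool --pt "38 3 -10 10 0.033 0.008 0" --pt "38 0 0 30 0 0 0" --pt "38 0 0 25 0 0 0" --pt "38 0 0 20 0 0 0" --pt "38 0 0 0 0 0 0" --pt "38 0 0 0 0 0 0"

```text
time: 31.45
tool_pos: [483.2, -72.4, 137.8]
tcp_rot: [180.0, 0.0, 90.0]
ft_force: [0.1, 0.8, -0.4]
finger_gap: 38.2
```

```bash
python3 -c "
from h import *
look('k1b'); knob('k1b',(481,-71)); mv(481,-71,100)"
```

```text
knob centre [480.8 -69.6] equiv dia 28.9 pointer px 1156 mean 3.8 1.3
pointer axis deg -130.7
at [483.1 -72.4 137.8] [1.7998e+02 4.0000e-02 8.9980e+01] move [ 1.4 -2.1 37.8] [ 0.     0.001 -0.   ]
```

Call:
servo_tool --pt "38 0.4 -2.1 10 0 0.001 0" --pt "38 0 0 20 0 0 0" --pt "38 0 0 15 0 0 0" --pt "38 0 0 12 0 0 0" --pt "38 0 0 0 0 0 0" --pt "38 0 0 0 0 0 0"

```text
time: 32.1
tool_pos: [484.7, -72.9, 83.7]
tcp_rot: [179.5, 0.1, 90.0]
ft_force: [-0.0, 0.3, -0.6]
finger_gap: 38.0
```

```bash
python3 -c "
from h import *
mv(481,-72,38)"
```

```text
at [484.7 -72.9  83.7] [1.7949e+02 1.0000e-01 8.9990e+01] move [ 1.  -4.1 45.7] [ 0.009  0.002 -0.   ]
```

Call:
servo_tool --pt "38 1 -4 0 0.009 0.002 0" --pt "38 0 0 4 0 0 0" --pt "38 0 0 5 0 0 0" --pt "38 0 0 5 0 0 0" --pt "38 0 0 0 0 0 0"

```text
time: 32.6
tool_pos: [482.1, -72.2, 71.1]
tcp_rot: [179.8, 0.0, 90.0]
ft_force: [-0.2, 0.2, -0.1]
finger_gap: 38.0
```

```bash
python3 -c "
from h import *
mv(481,-72,38)"
```

```text
at [482.1 -72.2  71.1] [1.7983e+02 3.0000e-02 9.0000e+01] move [ 0.2 -1.2 33.1] [ 0.003  0.001 -0.   ]
```

Call:
servo_tool --pt "38 0.2 -1.2 3 0.003 0.001 0" --pt "38 0 0 4 0 0 0" --pt "38 0 -0.3 4 0 0 0" --pt "38 0 -0.3 4 0 0 0" --pt "38 0 -0.3 4 0 0 0" --pt "38 0 0 4 0 0 0" --pt "38 0 0 4 0 0 0" --pt "38 0 0 0 0 0 0"

```text
time: 33.4
tool_pos: [479.3, -71.9, 41.1]
tcp_rot: [-179.9, -0.0, 90.0]
ft_force: [0.0, 0.2, 0.1]
finger_gap: 38.0
```

```bash
python3 -c "
from h import *
mv(481,-72,38); print(sense()['ft_force'])"
```

```text
at [479.3 -71.9  41.1] [-1.7993e+02 -5.0000e-02  9.0000e+01] move [-0.1  1.7  3.1] [-0.001 -0.001 -0.   ]
[0.04505897 0.21688531 0.08478314]
```

Call:
servo_tool --pt "38 0 1.7 2 0 0 0" --pt "38 0 0 1 0 0 0" --pt "18 0 0 0 0 0 0" --pt "18 0 0 0 0 0 0" --pt "18 0 0 0 0 0 0" --pt "18 0 0 0 0 0 0" --force 25

```text
time: 34.0
tool_pos: [479.6, -71.9, 37.8]
tcp_rot: [-179.7, -0.1, 90.0]
ft_force: [-1.5, -0.1, -1.6]
finger_gap: 24.7
```

Call:
servo_tool --pt "18 0 0 0 0 0 0.142" --pt "18 0 0 0 0 0 0.142" --pt "18 0 0 0 0 0 0.142" --pt "18 0 0 0 0 0 0.142" --pt "18 0 0 0 0 0 0.142" --pt "18 0 0 0 0 0 0.1" --pt "18 0 0 0 0 0 0"

```text
time: 34.7
tool_pos: [478.7, -71.7, 37.8]
tcp_rot: [-179.7, 0.3, 41.8]
ft_force: [-1.3, -0.2, 0.2]
finger_gap: 24.7
```

```bash
python3 -c "
from h import *
mv(481,-72,39,41); s=sense();print(s['ft_force'],s['finger_gap'],s['joint_pos'].round())"
```

```text
at [478.7 -71.7  37.8] [-179.7     0.25   41.81] move [ 1.4  1.8 -1.2] [-0.005  0.004  0.014]
[-1.32662224 -0.1987423   0.17006862] 24.650182594449554 [-15.   1. 114.  -0.  66.  34.]
```

Call:
servo_tool --pt "38 0 0 0 0 0 0.014" --pt "38 0 0 0 0 0 0" --pt "38 0 0 0 0 0 0" --pt "38 0 0 -5 0 0 0" --pt "38 0 0 -15 0 0 0" --pt "38 0 0 -30 0 0 0" --pt "38 0 0 -40 0 0 0" --pt "38 0 0 -10 0 0 0" --pt "38 0 0 0 0 0 0"

```text
time: 35.6
tool_pos: [479.6, -71.6, 142.6]
tcp_rot: [-179.7, 0.2, 41.6]
ft_force: [0.7, -0.4, -0.4]
finger_gap: 37.9
```

```bash
python3 -c "
from h import *
look('k1c'); knob('k1c',(481,-72)); mv(478,-201,140,90)"
```

```text
knob centre [482.5 -70.4] equiv dia 27.3 pointer px 1150 mean 3.7 -2.3
pointer axis deg -0.2
at [479.7 -71.7 142.2] [-179.72    0.2    41.62] move [-87.1  95.6   2. ] [-0.006  0.001 -0.844]
```

Knob 1 reads −0.2° against a green direction of about −1°, so it is set. On to knob 2.

Call:
servo_tool --pt "38 0 0 0 0 0 -0.142" --pt "38 0 0 0 0 0 -0.142" --pt "38 0 0 0 0 0 -0.142" --pt "38 0 0 0 0 0 -0.142" --pt "38 0 0 0 0 0 -0.142" --pt "38 0 0 0 0 0 -0.135" --pt "38 -35 0 0 0 0 0" --pt "38 -45 0 0 0 0 0" --pt "38 -40 0 0 0 0 0" --pt "38 -5 0 0 0 0 0"

```text
time: 36.65
tool_pos: [476.5, -195.9, 124.7]
tcp_rot: [-178.5, -0.6, 92.6]
ft_force: [-0.9, 0.4, -0.1]
finger_gap: 38.0
```

Call:
servo_tool --pt "38 0 0 0 0 0 0" --pt "38 0 0 0 0 0 0"

```text
time: 36.85
tool_pos: [474.8, -195.6, 121.8]
tcp_rot: [-178.3, -0.7, 92.4]
ft_force: [-0.8, 0.4, 0.9]
finger_gap: 37.9
```

```bash
python3 -c "
from h import *
look('k2'); knob('k2',(479,-202)); mv(479,-202.3,90,90)"
```

```text
knob centre [ 479.5 -198.7] equiv dia 29.9 pointer px 1235 mean 3.1 1.7
pointer axis deg -117.6
at [ 474.7 -195.2  121.7] [-178.31   -0.73   92.45] move [-7.6  4.9 31.5] [-0.03  -0.012  0.043]
```

Call:
servo_tool --pt "38 -6.5 4.8 8 -0.03 -0.012 0.043" --pt "38 0 0 12 0 0 0" --pt "38 0 0 8 0 0 0" --pt "38 0 0 0 0 0 0" --pt "38 0 0 0 0 0 0"

```text
time: 37.4
tool_pos: [479.3, -196.2, 90.8]
tcp_rot: [-179.9, -0.1, 90.4]
ft_force: [-0.9, -0.0, -0.3]
finger_gap: 38.2
```

```bash
python3 -c "
from h import *
mv(479.5,-202,70)"
```

```text
at [ 479.3 -196.2   90.8] [-1.7988e+02 -1.4000e-01  9.0400e+01] move [-5.9  0.2 20.8] [-0.002 -0.002  0.007]
```

Call:
servo_tool --pt "38 -5.9 0.2 0 -0.002 -0.002 0.007" --pt "38 0 0 5 0 0 0" --pt "38 0 0 6 0 0 0" --pt "38 0 0 6 0 0 0" --pt "38 0 0 0 0 0 0"

```text
time: 37.9
tool_pos: [480.2, -202.8, 73.3]
tcp_rot: [179.9, 0.0, 90.0]
ft_force: [0.9, -0.2, -0.5]
finger_gap: 37.8
```

```bash
python3 -c "
from h import *
mv(479.5,-202,38)"
```

```text
at [ 480.2 -202.8   73.3] [1.7994e+02 2.0000e-02 9.0020e+01] move [ 0.8 -0.7 35.3] [0.001 0.    0.   ]
```

Call:
servo_tool --pt "38 0.8 -0.7 3 0.001 0 0" --pt "38 0 -0.1 4 0 0 0" --pt "38 0 -0.1 4 0 0 0" --pt "38 0 0 4 0 0 0" --pt "38 0 0 4 0 0 0" --pt "38 0 0 4 0 0 0" --pt "38 0 0 4 0 0 0" --pt "38 0 0 4 0 0 0" --pt "38 0 0 2 0 0 0" --pt "38 0 0 0 0 0 0"

```text
time: 38.9
tool_pos: [479.0, -201.8, 37.0]
tcp_rot: [-180.0, 0.0, 90.0]
ft_force: [-0.3, -0.2, 0.4]
finger_gap: 37.8
```

Call:
servo_tool --pt "18 0 0 0 0 0 0" --pt "18 0 0 0 0 0 0" --pt "18 0 0 0 0 0 0" --pt "18 0 0 0 0 0 0"

```text
time: 39.3
tool_pos: [478.4, -201.8, 37.2]
tcp_rot: [-179.9, -0.0, 90.0]
ft_force: [-0.7, -0.2, -0.6]
finger_gap: 25.0
```

Call:
servo_tool --pt "18 0 0 0 0 0 0.142" --pt "18 0 0 0 0 0 0.142" --pt "18 0 0 0 0 0 0.142" --pt "18 0 0 0 0 0 0.142" --pt "18 0 0 0 0 0 0.142" --pt "18 0 0 0 0 0 0.142" --pt "18 0 0 0 0 0 0.142" --pt "18 0 0 0 0 0 0.07" --pt "18 0 0 0 0 0 0"

```text
time: 40.2
tool_pos: [477.5, -201.3, 37.2]
tcp_rot: [-179.9, 0.2, 26.6]
ft_force: [-0.1, -0.2, -0.2]
finger_gap: 25.1
```

```bash
python3 -c "
from h import *
mv(479.5,-202,38,26.5)"
```

```text
at [ 477.5 -201.3   37.2] [-1.7986e+02  1.7000e-01  2.6610e+01] move [ 1.4  1.5 -0.8] [-0.002  0.003  0.002]
```

Call:
servo_tool --pt "38 0 0 0 0 0 0" --pt "38 0 0 0 0 0 0" --pt "38 0 0 0 0 0 0" --pt "38 0 0 -5 0 0 0" --pt "38 0 0 -15 0 0 0" --pt "38 0 0 -30 0 0 0" --pt "38 0 0 -40 0 0 0" --pt "38 0 0 -10 0 0 0" --pt "38 0 0 0 0 0 0"

```text
time: 41.1
tool_pos: [478.5, -201.5, 145.5]
tcp_rot: [-180.0, 0.1, 27.1]
ft_force: [-0.0, -0.3, -0.5]
finger_gap: 37.9
```

```bash
python3 -c "
from h import *
look('k2c'); knob('k2c',(479,-202)); mv(477,-331,140,90)"
```

```text
knob centre [ 482.  -201.1] equiv dia 26.9 pointer px 1275 mean 3.3 -1.7
pointer axis deg -1.2
at [ 478.6 -201.6  145.1] [-1.7999e+02  5.0000e-02  2.7070e+01] move [-60.4 114.5   5.1] [-1.000e-03  1.000e-03 -1.098e+00]
```

Call:
servo_tool --pt "38 -18 34 0 0 0 0" --pt "38 -21 40 0 0 0 0" --pt "38 -21 40 0 0 0 0" --pt "38 0 0 0 0 0 0" --pt "38 0 0 0 0 0 0"

```text
time: 41.65
tool_pos: [475.2, -332.1, 139.5]
tcp_rot: [-179.6, 0.2, 27.3]
ft_force: [-0.5, -0.3, -0.2]
finger_gap: 38.1
```

```bash
python3 -c "
from h import *
look('k3'); knob('k3',(477,-332)); mv(477,-332,90,27)"
```

```text
knob centre [ 481.6 -331.4] equiv dia 28.9 pointer px 894 mean -5.1 2.8
pointer axis deg -68.4
at [ 475.  -332.   139.4] [-179.64    0.2    27.29] move [ 1.9  1.3 49.4] [-0.006  0.004  0.005]
```

Call:
servo_tool --pt "38 1.9 1.3 0 -0.006 0.004 0.005" --pt "38 0 0 12 0 0 0" --pt "38 0 0 15 0 0 0" --pt "38 0 0 15 0 0 0" --pt "38 0 0 10 0 0 0" --pt "38 0 0 0 0 0 0" --pt "38 0 0 0 0 0 0"

```text
time: 42.4
tool_pos: [476.5, -326.5, 79.4]
tcp_rot: [-179.7, 0.1, 27.3]
ft_force: [0.0, -0.2, -0.4]
finger_gap: 38.0
```

```bash
python3 -c "
from h import *
look('k3b'); knob('k3b',(477.5,-332),'pics/r3.png'); mv(477.5,-332,38,27)"
```

```text
knob centre [ 482.2 -330.8] equiv dia 30.2 pointer px 866 mean -5.8 2.1
pointer axis deg -67.8
at [ 476.4 -326.5   79.4] [-1.7968e+02  5.0000e-02  2.7260e+01] move [-1.5  5.6 41.4] [-0.006  0.001  0.004]
```

View pics/r3.png

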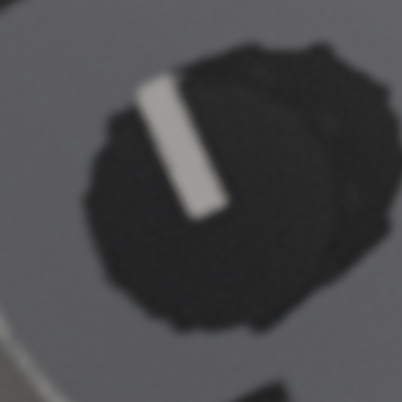

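Knob 3's top face is centred at about (478.6, −332.9) and its pointer is at 112°, which is about 37° from off.

Call:
servo_tool --pt "38 -1 6.2 0 -0.006 0.001 0.004" --pt "38 0 0 4 0 0 0" --pt "38 0 0 4 0 0 0" --pt "38 0 0 0 0 0 0"

```text
time: 42.85
tool_pos: [479.8, -334.4, 73.0]
tcp_rot: [179.7, -0.1, 27.0]
ft_force: [0.2, -0.2, -0.2]
finger_gap: 38.3
```

```bash
python3 -c "
from h import *
mv(478,-332.5,38,27)"
```

```text
at [ 479.8 -334.4   73. ] [ 1.7973e+02 -9.0000e-02  2.6980e+01] move [-0.8 -2.7 34.9] [ 0.005 -0.002 -0.   ]
```

Call:
servo_tool --pt "38 -0.8 -2.7 3 0.005 -0.002 0" --pt "38 0 0 4 0 0 0" --pt "38 0 0 4 0 0 0" --pt "38 0 0 4 0 0 0" --pt "38 0 0 3 0 0 0" --pt "38 0 0 0 0 0 0"

```text
time: 43.45
tool_pos: [477.5, -332.0, 53.2]
tcp_rot: [-179.9, 0.0, 27.0]
ft_force: [-0.0, 0.2, 0.3]
finger_gap: 38.3
```

```bash
python3 -c "
from h import *
mv(478,-332.5,38,27)"
```

```text
at [ 477.5 -332.    53.2] [-1.7994e+02  4.0000e-02  2.6980e+01] move [ 0.2  0.6 15.2] [-0.001  0.001 -0.   ]
```

Call:
servo_tool --pt "38 0 0.6 5 0 0 0" --pt "38 0 0 5 0 0 0" --pt "38 0 0 5 0 0 0" --pt "18 0 0 0 0 0 0" --pt "18 0 0 0 0 0 0" --pt "18 0 0 0 0 0 0" --pt "18 0 0 0 0 0 0"

```text
time: 44.15
tool_pos: [477.0, -331.0, 37.1]
tcp_rot: [-179.7, 0.1, 27.0]
ft_force: [0.5, -0.0, -0.7]
finger_gap: 24.7
```

Call:
servo_tool --pt "18 0 0 0 0 0 -0.14" --pt "18 0 0 0 0 0 -0.14" --pt "18 0 0 0 0 0 -0.14" --pt "18 0 0 0 0 0 -0.14" --pt "18 0 0 0 0 0 -0.1" --pt "18 0 0 0 0 0 0"

```text
time: 44.75
tool_pos: [477.2, -331.2, 37.1]
tcp_rot: [-179.8, -0.1, 66.2]
ft_force: [-0.3, 1.1, 1.4]
finger_gap: 24.9
```

Call:
servo_tool --pt "38 0 0 0 0 0 0" --pt "38 0 0 0 0 0 0" --pt "38 0 0 0 0 0 0" --pt "38 0 0 -5 0 0 0" --pt "38 0 0 -15 0 0 0" --pt "38 0 0 -30 0 0 0" --pt "38 0 0 -40 0 0 0" --pt "38 0 0 -10 0 0 0" --pt "38 0 0 0 0 0 0"

```text
time: 45.65
tool_pos: [477.4, -331.5, 144.3]
tcp_rot: [-179.8, -0.1, 65.6]
ft_force: [-0.1, -0.5, -0.3]
finger_gap: 38.0
```

```bash
python3 -c "
from h import *
look('k3c'); knob('k3c',(478.5,-332.5)); mv(400,-460,250,68)"
```

```text
knob centre [ 479.9 -329.5] equiv dia 29.1 pointer px 910 mean -5.6 -0.8
pointer axis deg -32.2
at [ 477.5 -331.6  144. ] [-1.798e+02 -1.200e-01  6.563e+01] move [-148.7  -18.  -106.2] [-0.003 -0.002 -0.041]
```

Knob 3 reads about 148° (off is 149–150°). I retreat for a final check.

Call:
servo_tool --pt "38 0 0 -40 0 0 0" --pt "38 0 0 -40 0 0 0" --pt "38 -40 -5 -40 0 0 0" --pt "38 -45 -5 0 0 0 0" --pt "38 -45 -5 0 0 0 0" --pt "38 -45 -5 0 0 0 0" --pt "38 0 0 0 0 0 0" --pt "38 0 0 0 0 0 0"

```text
time: 46.5
tool_pos: [384.2, -481.0, 252.9]
tcp_rot: [-179.0, -0.4, 65.7]
ft_force: [1.1, -0.4, 0.9]
finger_gap: 37.9
```

```bash
python3 -c "
from h import *
t=snapshot('top'); s=snapshot('side'); print(sense()['tool_pos'])
cv2.imwrite('pics/fin.png',np.vstack([np.hstack([cv2.resize(t[185:305,290:470],(480,320),interpolation=2),s[80:400,180:500]]),
 np.hstack([cv2.resize(t[90:370,60:620],(560,280)),np.zeros((280,240,3),np.uint8)])]))"
```

```text
[ 384.72909941 -480.10442557  252.8716742 ]
```

View pics/fin.png

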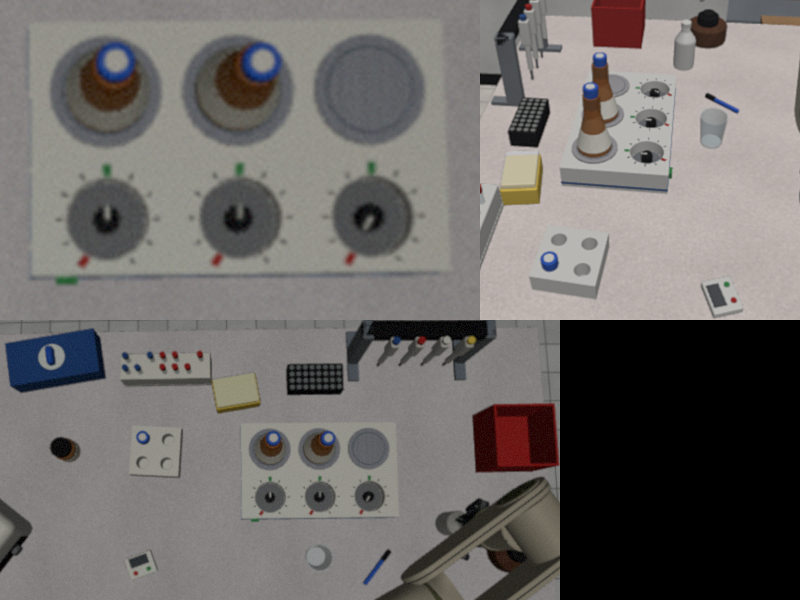

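Both flasks stand stoppered and centred on the left and middle plates, with those two knobs pointing at green and the empty plate's knob at red. The bystanders are where they were, and the gripper is clear at z 253.

```bash
python3 -c "
from bench import *
print(hand_in())"
```

```text
the job is handed in; nothing more can be done
None
```

The job is handed in at about 47 s of the 210 s allowed; `hand_in()` gives no verdict. Only two flasks were on the bench. Each got a stopper before it was lifted, and they now stand on the two left-hand plates (1 and 2, counted from +y). The third stopper stays in the rack.

- **Flasks:** the last top and side pictures show both stopper heads on the rims and both flasks upright. They look centred on their rings, but I judged this by eye.
- **Knobs of plates 1 and 2:** the pointers read −0.2° and −1.2°, against a green direction of about −1° (tolerance 8°).
- **Knob of plate 3 (empty):** I turned it back against its end stop. The pointer reads about 148°, against off at 149–150°, so about 0.03 rad.
- **Bystanders:** they look unmoved, and the arm stands clear.
- **Disagreement:** the top and wrist cameras differed by about 3–5 mm in absolute position. I worked from close-up wrist measurements, and no check failed.

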